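# Serve the cat's biscuits with the scoop

## Task

Serve the cat: lift the lid off the biscuit tin and lay it aside on the ledge, then use the scoop to bring every biscuit from the tin into the ceramic dish, never touching the biscuits with the gripper itself. Afterwards stand the scoop back on its cork mat, put the lid back on the tin so that it sits fully down, and leave the dish standing upright and the other things on the ledge where they are.

Things in the scene. Friction and masses are not known exactly. Their poses are not given: they have to be found in the camera images.
- tin: white enamelled biscuit tin fixed to the ledge, an open box 210 x 140 mm outside and 45 mm high, walls and floor 5 mm thick (inside 200 x 130 mm, inner floor 5 mm above the ledge). Origin: centre of its underside; x along its length, away from the robot, y across, z up. The biscuits lie flat in the far (+x) half
- lid: loose aluminium lid: plate 216 x 146 x 6 mm, beneath it a step 188 x 118 x 8 mm that drops into the tin's mouth with 6 mm to spare each side; on top a wooden bar handle 70 mm long (x), 16 mm wide (y), its top 40 mm above the origin. Origin: centre of the plate's underside, z up: 45 mm above the ledge on the tin, 8 mm when laid on the ledge. Either way round fits
- scoop: steel scoop standing on its flat pan: 75 mm long (x), 80 mm wide (y), floor 2.5 mm, side and rear walls 3 mm thick, 30 mm high, open in front (+x); the sides stop 9 mm short of the lip. At the rear a wooden handle (125 mm long, 20 mm across y, 26 mm deep) rises, leaning back 0.35 rad from vertical, to 139 mm up. Origin: centre of the pan's underside; z up
- scoop_lip (a point): middle of the scoop's front lip, at its underside: 37.5 mm ahead (+x) of the scoop's origin
- scoop_grip (a point): good grip point on the axis of the scoop's handle, in the scoop's frame 67.5 mm behind the origin (-x) and 104 mm up; fingers close across the 20 mm width (scoop y)
- dish: loose white ceramic cat dish, round, 128 mm across the foot, 160 mm across the rim, 45 mm high, wall 5 mm, floor 6 mm thick; 0.6 kg. Origin: centre of its underside; z up
- mat: square cork mat 120 x 120 x 4 mm on the ledge, where the scoop lives. Origin: centre of its underside
- whistle: lime plastic whistle lying on the ledge, 55 mm long, a bystander. Origin: underside
- tealight: glass tealight holder, 70 mm across, 60 mm high, a bystander. Origin: centre of underside
- jar: closed jar, 70 mm across, 100 mm high, a bystander. Origin: centre of underside
- biscuit0: brown pillow-shaped cat biscuit, a disc 26 mm across and 16 mm thick with domed rims; origin: centre of one flat face (its underside at the start). May be absent
- biscuit1: brown pillow-shaped cat biscuit, a disc 26 mm across and 16 mm thick with domed rims; origin: centre of one flat face (its underside at the start). May be absent
- biscuit2: brown pillow-shaped cat biscuit, a disc 26 mm across and 16 mm thick with domed rims; origin: centre of one flat face (its underside at the start). May be absent
- biscuit3: brown pillow-shaped cat biscuit, a disc 26 mm across and 16 mm thick with domed rims; origin: centre of one flat face (its underside at the start). May be absent
- biscuit4: brown pillow-shaped cat biscuit, a disc 26 mm across and 16 mm thick with domed rims; origin: centre of one flat face (its underside at the start). May be absent
- biscuit5: brown pillow-shaped cat biscuit, a disc 26 mm across and 16 mm thick with domed rims; origin: centre of one flat face (its underside at the start). May be absent
- biscuit6: brown pillow-shaped cat biscuit, a disc 26 mm across and 16 mm thick with domed rims; origin: centre of one flat face (its underside at the start). May be absent
- biscuit7: brown pillow-shaped cat biscuit, a disc 26 mm across and 16 mm thick with domed rims; origin: centre of one flat face (its underside at the start). May be absent
Not all that is in view belongs to the job. What is shaped like the dish but purple is not meant. What is shaped like the scoop but pink is not meant.

How it is judged:
By the outcome, as a careful person would: the job done as asked, in the order asked, and still so for the second after the job is handed in, with the robot touching nothing.
Of biscuit0, biscuit1, biscuit2, biscuit3, biscuit4, biscuit5, biscuit6, biscuit7 only 5 to 8 are there at a start; the rules pass over those that are not, and their reading is None.
At some moment in a run one of dish, scoop, lid may be knocked a few centimetres aside while the robot is not near it.
It also fails if it takes over 210 s, if anything falls off the work surface, if the arm or the gripper's body presses on something with over 40 N, if the wrist force passes 120 N, or if a joint passes its speed limit or range.

## Robot

A 7-joint arm with a two-finger parallel gripper is mounted at the origin on the work surface. World frame = base frame: x ahead of the robot, y to its left, z up, the work surface at z = 0. Lengths are in m, angles in rad, forces in N, time in s.
With the tool pointing down it reaches from about 0.425 to 0.825 m from the base axis. Payload 3.6 kg.
Tool frame: the origin (TCP) lies at the centre of the arm's flange, where the gripper is bolted on; the fingertips stand 186 mm ahead of it and the grasp point (between the pads) lies 167 mm ahead of it; x points along the fingers, z is the direction in which the jaws open and shut, and the axes are right-handed (so a half turn about x gives the same grasp; the last joint's range is limited). The gripper opens to 93 mm and grips with 3 to 60 N. Pads are 15 mm wide; open, the fingers measure 128 mm over their backs; the gripper's body (75 mm by 188 mm) begins 65 mm behind the grasp point.
Start: joints at [-1.345, 0.615, -0.013, 1.423, 0.008, 1.103, -0.04], TCP at [0.162, 0.629, 0.405] pointing down, gripper open.
Joint ranges: [-3.12, 3.12], [-0.3, 2.06], [-1.34, 1.32], [0.26, 2.42], [-1.36, 4.5], [0.01, 1.98], [-2.84, 2.84]. Speed limits (rad/s): [2.79, 2.79, 3.14, 3.14, 3.14, 3.14, 3.14].

## Interface

Orientations are given as a unit quaternion [x, y, z, w].
In Python, from workcell import manip, vision, workorder gives the robot as it stands.
- The arm moves only by the tool send_rows, never from a script. Its argument "targets" is a list of rows, each an object with "angular": the turn, a rotation vector about the tool's x, y, z in degrees, a list of three; "slide": the shift along the tool's x, y, z in mm, a list of three; "fingers": the opening, from 0 (shut) to 1 (fully open). A call has 1 to 20 rows; each row shifts and turns the commanded pose from where the row before left it, along the tool's axes as they then stand; what a row does not reach is not made up. A row lasts 1/8 s, in which the tool goes at most 62.5 mm and 10.7 degrees, less where a joint would pass 70% of its speed; a pose out of reach is approached as far as the arm can. A call with a gripper value outside its range is refused whole. The fingers move at their own pace and stop on an object; "newtons" is the grip in N (left out, the last holds). Time passes only in rows, so rows that do not move let the fingers close. It gives the time, the measured TCP pose, the force and the opening at its end, in the units of the state.
- manip.observe(): the state, without advancing time (a new reading comes with each control period).
- vision.read_camera(name): name is "scene" or "top"; returns the picture (384x512x3 uint8, red, green, blue); there is no depth.
- vision.get_calibration(name): a dict with "K" (3x3 intrinsics, pixels), "dist" ([k1, k2, p1, p2, k3] as OpenCV has them; the pictures are not rectified), "xyz" and "orientation" of the camera in the world. Camera axes: x right, y down, z forward; pixel columns grow to the right and rows downward; lengths in m; the calibration is good to about 2 mm. A picture is of the moment at which its call begins. get_calibration takes no time and is no camera call.
- workorder.job_done(): hands the job in, once; it reports no verdict.
Trained networks look in the newest picture that a camera, given by its name, has taken for a name from the list of things; names that differ only in an ending like _2 or _b are one class to them, and where a whole thing is asked for, a point or a joint stands for the part that bears it (a point fixed in the world has none). Each returns a list of dicts, best first, with "score" (0 to 1); they miss things now and then, are a little off and sometimes report something else, mostly with a low value. They report only what shows in the picture. A call takes as long as a camera call. They do not tell look-alikes from the thing itself.
- vision.cut_out(thing, camera): "region" (384x512 bool, what is visible of it).
- vision.landmark_of(thing, camera): "location" ([x, y, z] in m, in world coordinates, good to about 4 mm: a listed point, or the origin of a listed thing).
The state is a dict: "clock": time; "qpos": joint angles; "joint_velocities": joint speeds; "effort": joint torques, N m; "ee_pos": TCP position; "ee_rot": TCP orientation; "contact_force": force on the tool from outside, world axes, zero at the start; "torque": the same for the moment, N m; "gripper_width": finger opening in m.
Only numpy, scipy, OpenCV 4.12 (cv2) and the standard library are available. Lean on these libraries where they do the work, as an engineer would, in place of code of your own. Each camera call takes 0.05 s, during which the arm holds its last target.

## Working session

There is one attempt and no reset: what is moved stays moved. The work goes in short steps, Python scripts to look and compute and a tool call to move; the robot and the scene stay as the last step left them, time stands still between calls to the robot, and variables do not carry over. Pictures are saved under pics/ and viewed, and the job is handed in when it is done.

Besides the shell and the picture viewer there is one more tool, called as name([rows], argument=value, ...), one row to a line, values as JSON. send_rows: Moves the arm, as the interface text tells. Its arguments: {"type":"object","properties":{"targets":{"type":"array","items":{"type":"object","properties":{"angular":{"type":"array","items":{"type":"number"}},"slide":{"type":"array","items":{"type":"number"}},"fingers":{"type":"number"}}}},"newtons":{"type":"number"}},"required":["targets"]}

```bash
mkdir -p pics; ls
python3 - <<'E'
from workcell import manip, vision, workorder
import cv2
print(manip.observe())
for c in ("scene","top"):
    im=vision.read_camera(c); cv2.imwrite(f"pics/{c}0.png",cv2.resize(im[:,:,::-1],(768,576),interpolation=cv2.INTER_CUBIC))
    print(c,vision.get_calibration(c))
E
```

```text
pics
{'clock': 0.0, 'qpos': array([-1.34546081,  0.61591635, -0.01262787,  1.42486485,  0.00813673,
        1.10340556, -0.04039314]), 'joint_velocities': array([-0.00090585,  0.00155743, -0.00049076, -0.00092023, -0.00083094,
       -0.00140617, -0.00094713]), 'effort': array([ 1.22703213e-05, -4.58932400e+01,  2.08981270e-01, -1.65745175e+01,
       -6.11699140e-02,  2.04279221e-02,  2.18365467e-04]), 'ee_pos': array([0.16187519, 0.62920216, 0.4035937 ]), 'ee_rot': array([-0.43384435,  0.55950903,  0.43270789,  0.55811522]), 'contact_force': array([-0.47751251, -1.18440357,  0.06943118]), 'torque': array([-0.03475918, -0.01083048,  0.00939342]), 'gripper_width': 0.09281432691704548}
scene {'K': array([[460.15749045,   0.        , 253.32545578],
       [  0.        , 460.15749045, 185.28760918],
       [  0.        ,   0.        ,   1.        ]]), 'dist': array([-0.08371905,  0.        ,  0.        ,  0.        ,  0.        ]), 'xyz': array([1.01703359, 0.44610202, 0.97384824]), 'orientation': array([ 0.3208979 ,  0.88728577, -0.31098729, -0.11417271])}
top {'K': array([[443.95182515,   0.        , 248.64465712],
       [  0.        , 443.95182515, 195.35344208],
       [  0.        ,   0.        ,   1.        ]]), 'dist': array([-0.03992573,  0.        ,  0.        ,  0.        ,  0.        ]), 'xyz': array([ 0.35972669, -0.10346608,  1.29788317]), 'orientation': array([-0.70009043,  0.71083808, -0.04680516,  0.04890686])}
```

View pics/scene0.png

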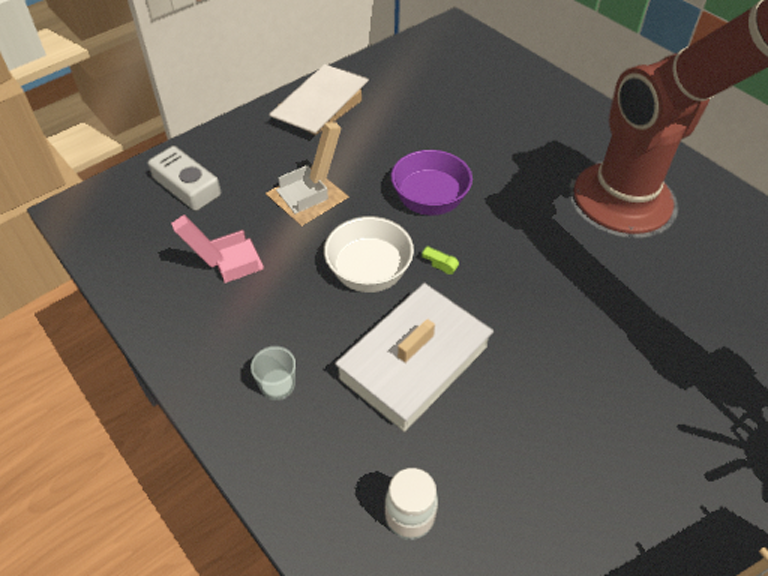

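View pics/top0.png

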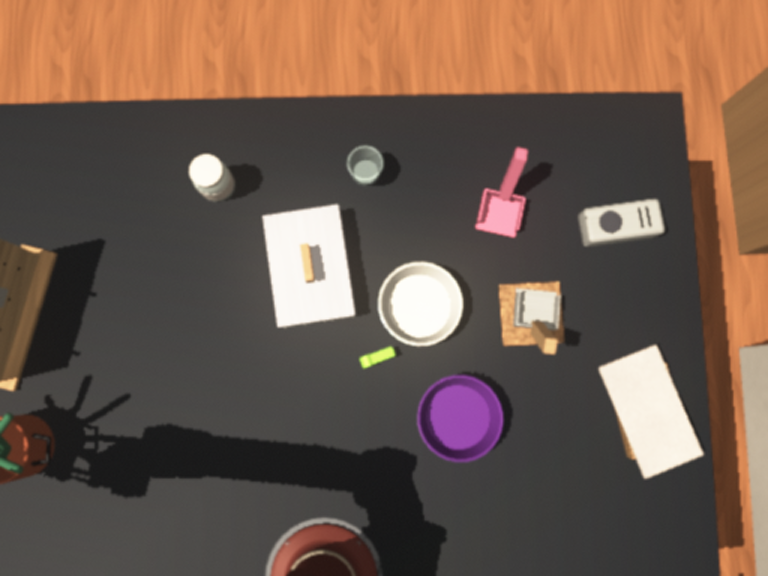

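The scene camera shows the tin with its lid at (415,350) of 768x576, the dish at (369,252) and the scoop on its mat at (308,190). The jar is at (411,500), the tealight at (274,372) and the whistle at (441,260); the pink scoop and purple dish are decoys. Next I'll measure.

```bash
cat > h.py <<'E'
from workcell import manip, vision, workorder
import cv2, numpy as np
from scipy.spatial.transform import Rotation as R
def cal(c):
    k=vision.get_calibration(c); return np.array(k["K"]),np.array(k["dist"]),np.array(k["xyz"]),R.from_quat(k["orientation"])
def proj(c,P):
    K,d,t,r=cal(c); P=np.atleast_2d(P).astype(float)
    Q=r.inv().apply(P-t); u,_=cv2.projectPoints(Q.reshape(-1,1,3),np.zeros(3),np.zeros(3),K,d); return u.reshape(-1,2)
def unproj(c,uv,z):
    K,d,t,r=cal(c); uv=np.atleast_2d(uv).astype(float)
    n=cv2.undistortPoints(uv.reshape(-1,1,2),K,d).reshape(-1,2)
    D=r.apply(np.c_[n,np.ones(len(n))]); s=(z-t[2])/D[:,2]; return t+D*s[:,None]
def save(im,name,boxes=None,crop=None,scale=1.5):
    if crop: im=im[crop[1]:crop[3],crop[0]:crop[2]]
    cv2.imwrite("pics/"+name,cv2.resize(im[:,:,::-1],None,fx=scale,fy=scale,interpolation=cv2.INTER_CUBIC))
def gp():
    s=manip.observe(); r=R.from_quat(s["ee_rot"]); g=s["ee_pos"]+r.apply([.167,0,0]); return s,r,g
E
python3 - <<'E'
from h import *
for c in ("scene","top"):
    vision.read_camera(c)
    for t in ["tin","lid","scoop","scoop_lip","scoop_grip","dish","mat","whistle","tealight","jar"]:
        l=vision.landmark_of(t,c)
        print(c,t,[(np.round(x["location"],3).tolist(),round(x["score"],2)) for x in l[:3]])
s,r,g=gp(); print(g, r.as_matrix().round(3), s["clock"])
E
```

```text
scene tin []
scene lid [([0.59, 0.022, 0.048], 0.78)]
scene scoop [([0.499, -0.413, 0.001], 0.96), ([0.69, -0.349, -0.003], 0.6)]
scene scoop_lip [([0.655, -0.349, -0.003], 0.87), ([0.536, -0.421, 0.002], 0.67), ([0.508, -0.188, 0.001], 0.28)]
scene scoop_grip [([0.434, -0.406, 0.105], 0.97), ([0.757, -0.374, 0.105], 0.68)]
scene dish [([0.291, -0.258, 0.002], 0.66), ([0.508, -0.189, -0.001], 0.57)]
scene mat [([0.493, -0.411, -0.001], 0.76)]
scene whistle [([0.414, -0.098, 0.002], 0.72)]
scene tealight [([0.782, -0.094, 0.001], 0.95)]
scene jar [([0.763, 0.212, 0.002], 0.69)]
top tin []
top lid [([0.587, 0.019, 0.043], 0.62)]
top scoop [([0.689, -0.351, 0.004], 0.75), ([0.503, -0.416, 0.002], 0.67), ([0.514, -0.194, 0.002], 0.38)]
top scoop_lip [([0.537, -0.419, 0.003], 0.72), ([0.655, -0.342, -0.0], 0.68)]
top scoop_grip [([0.432, -0.41, 0.112], 0.63), ([0.752, -0.372, 0.104], 0.62), ([0.409, -0.095, -0.0], 0.29)]
top dish [([0.511, -0.19, 0.003], 0.98), ([0.293, -0.259, 0.002], 0.57), ([0.766, 0.21, -0.0], 0.37)]
top mat [([0.496, -0.409, -0.0], 0.78)]
top whistle [([0.411, -0.095, -0.0], 0.71)]
top tealight [([0.782, -0.088, -0.0], 0.9)]
top jar [([0.764, 0.209, -0.0], 0.8), ([0.504, -0.418, 0.004], 0.7)]
[0.1618942  0.62949951 0.23772476] [[-0.    -0.968  0.249]
 [-0.     0.249  0.968]
 [-1.     0.    -0.   ]] 1.2
```

Run:
```python
from h import *
def rect(c,mask,z):
    cs,_=cv2.findContours(mask.astype(np.uint8),cv2.RETR_EXTERNAL,cv2.CHAIN_APPROX_NONE)
    k=max(cs,key=cv2.contourArea).reshape(-1,2)
    P=unproj(c,k,z)[:,:2]; return cv2.minAreaRect((P*1000).astype(np.float32)),P
for c in ("scene","top"):
    vision.read_camera(c)
    for t,z in [("lid",.051),("mat",.004),("tin",.04)]:
        for x in vision.cut_out(t,c)[:2]:
            print(c,t,round(x["score"],2),x["region"].sum(),rect(c,x["region"],z)[0])
```

```text
scene lid 0.94 4706 ((588.5762939453125, 23.779273986816406), (220.01498413085938, 146.70779418945312), 7.259562015533447)
scene mat 0.61 503 ((493.80859375, -404.9557800292969), (123.59807586669922, 122.18045806884766), 1.5938767194747925)
scene tin 0.59 465 ((643.7189331054688, 81.04383850097656), (105.93754577636719, 212.14413452148438), 58.582393646240234)
scene tin 0.33 240 ((430.06207275390625, -90.10016632080078), (39.245697021484375, 69.76932525634766), 19.8646240234375)
top lid 0.61 3817 ((585.9901733398438, 22.916770935058594), (217.2003631591797, 146.12271118164062), 8.030364036560059)
top mat 0.68 740 ((492.9635009765625, -409.4217224121094), (122.71804809570312, 120.9999771118164), 2.1086244583129883)
top tin 0.51 936 ((475.3791198730469, -408.7261047363281), (85.50267028808594, 114.71167755126953), 82.79511260986328)
```

Run:
```python
from h import *
im=vision.read_camera("top"); save(im,"t1.png",crop=(160,120,400,260),scale=3.3)
im=vision.read_camera("scene"); save(im,"s1.png",crop=(170,80,350,290),scale=2.8)
```

```text
(no output)
```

View pics/t1.png

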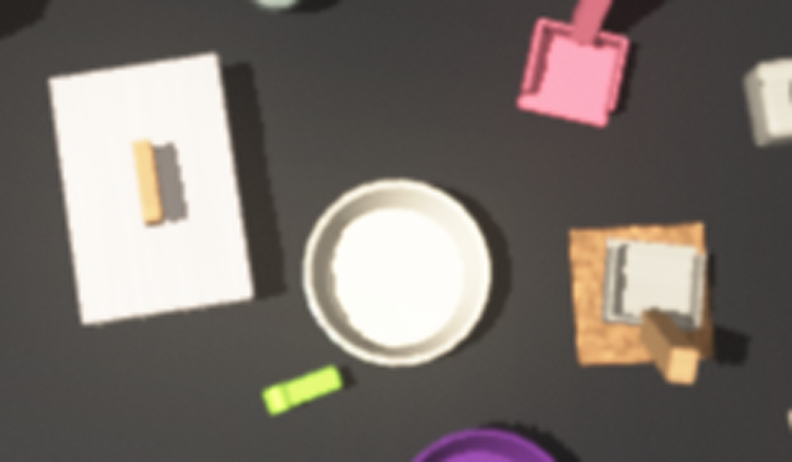

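View pics/s1.png

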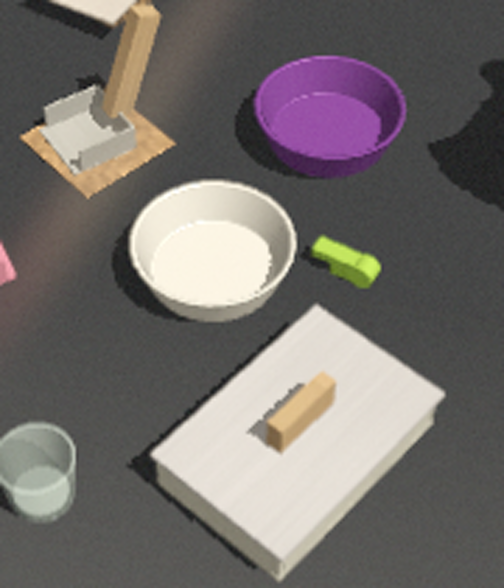

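```bash
cat >> h.py <<'E'
def orient(psi,pitch=0.0):
    # jaw dir horizontal at psi(deg); tool x down tilted by pitch(deg) about jaw axis (rotation about +z tool)
    p=np.radians(psi); z=np.array([np.cos(p),np.sin(p),0]); x=np.array([0,0,-1.]); y=np.cross(z,x)
    M=R.from_matrix(np.c_[x,y,z]); return M*R.from_rotvec([0,0,np.radians(pitch)])
def plan(goal,Rt=None,step=55,deg=9):
    s,r,g=gp(); Rt=Rt or r; goal=np.array(goal)
    rv=np.degrees((r.inv()*Rt).as_rotvec()); n1=int(np.ceil(np.linalg.norm(rv)/deg))
    # rotation pivots about TCP: recompute g after
    g2=s["ee_pos"]+Rt.apply([.167,0,0]); d=Rt.inv().apply(goal-g2)*1000; n2=max(1,int(np.ceil(np.linalg.norm(d)/step)))
    print("t",round(s["clock"],2),"g",g.round(4),"F",s["contact_force"].round(1),"w",round(s["gripper_width"],4))
    if n1: print("rot total",rv.round(2),"rows",n1,"each",(rv/n1).round(2))
    print("slide total",d.round(1),"rows",n2,"each",(d/n2).round(1))
    return rv,d
E
python3 - <<'E'
from h import *
plan([.587,.022,.237],orient(97.8))
E
```

```text
t 1.7 g [0.1619 0.6295 0.2377] F [-0.1  1.  -0.3] w 0.0928
rot total [-22.22  -0.    -0.  ] rows 3 each [-7.41 -0.   -0.  ]
slide total [   0.7 -338.7 -659.6] rows 14 each [  0.1 -24.2 -47.1]
```

send_rows([
  {"angular": [-7.4, 0, 0]},
  {"angular": [-7.4, 0, 0]},
  {"angular": [-7.4, 0, 0]},
  {"slide": [0, -24.2, -47.1]},
  {"slide": [0, -24.2, -47.1]},
  {"slide": [0, -24.2, -47.1]},
  {"slide": [0, -24.2, -47.1]},
  {"slide": [0, -24.2, -47.1]},
  {"slide": [0, -24.2, -47.1]},
  {"slide": [0, -24.2, -47.1]},
  {"slide": [0, -24.2, -47.1]},
  {"slide": [0, -24.2, -47.1]},
  {"slide": [0, -24.2, -47.1]},
  {"slide": [0, -24.2, -47.1]},
  {"slide": [0, -24.2, -47.1]},
  {"slide": [0, -24.2, -47.1]},
  {"slide": [0, -24.2, -47.1]},
  {"slide": [0, 0, 0]},
])

```text
$.targets[0]: bad value
```

send_rows([
  {"angular": [-7.4, 0, 0], "slide": [0, 0, 0], "fingers": 1},
  {"angular": [-7.4, 0, 0], "slide": [0, 0, 0], "fingers": 1},
  {"angular": [-7.4, 0, 0], "slide": [0, 0, 0], "fingers": 1},
  {"angular": [0, 0, 0], "slide": [0, -24.2, -47.1], "fingers": 1},
  {"angular": [0, 0, 0], "slide": [0, -24.2, -47.1], "fingers": 1},
  {"angular": [0, 0, 0], "slide": [0, -24.2, -47.1], "fingers": 1},
  {"angular": [0, 0, 0], "slide": [0, -24.2, -47.1], "fingers": 1},
  {"angular": [0, 0, 0], "slide": [0, -24.2, -47.1], "fingers": 1},
  {"angular": [0, 0, 0], "slide": [0, -24.2, -47.1], "fingers": 1},
  {"angular": [0, 0, 0], "slide": [0, -24.2, -47.1], "fingers": 1},
  {"angular": [0, 0, 0], "slide": [0, -24.2, -47.1], "fingers": 1},
  {"angular": [0, 0, 0], "slide": [0, -24.2, -47.1], "fingers": 1},
  {"angular": [0, 0, 0], "slide": [0, -24.2, -47.1], "fingers": 1},
  {"angular": [0, 0, 0], "slide": [0, -24.2, -47.1], "fingers": 1},
  {"angular": [0, 0, 0], "slide": [0, -24.2, -47.1], "fingers": 1},
  {"angular": [0, 0, 0], "slide": [0, -24.2, -47.1], "fingers": 1},
  {"angular": [0, 0, 0], "slide": [0, -24.2, -47.1], "fingers": 1},
  {"angular": [0, 0, 0], "slide": [0, 0, 0], "fingers": 1},
])

```text
clock: 3.95
ee_pos: [0.5884, 0.0165, 0.4044]
ee_rot: [0.532, -0.468, -0.529, -0.467]
contact_force: [-0.0, 0.7, 0.9]
gripper_width: 0.0928
```

Run:
```python
from h import *
im=vision.read_camera("scene"); save(im,"s2.png")
for t in ["lid"]:
  for c in ("scene",): print([(np.round(x["location"],3).tolist(),round(x["score"],2)) for x in vision.landmark_of(t,c)[:2]])
plan([.587,.022,.12],orient(97.8)); plan([.587,.022,.075],orient(97.8))
```

```text
[([0.59, 0.025, 0.05], 0.82)]
t 4.05 g [0.5867 0.022  0.2375] F [0.1 0.3 0.3] w 0.0926
rot total [-0.08  0.05 -0.03] rows 1 each [-0.08  0.05 -0.03]
slide total [ 1.175e+02 -2.000e-01  1.000e-01] rows 3 each [39.2 -0.1  0. ]
t 4.05 g [0.5867 0.022  0.2375] F [0.1 0.3 0.3] w 0.0926
rot total [-0.08  0.05 -0.03] rows 1 each [-0.08  0.05 -0.03]
slide total [ 1.625e+02 -2.000e-01  1.000e-01] rows 3 each [54.2 -0.1  0. ]
```

send_rows([
  {"angular": [0, 0, 0], "slide": [50, 0, 0], "fingers": 1},
  {"angular": [0, 0, 0], "slide": [50, 0, 0], "fingers": 1},
  {"angular": [0, 0, 0], "slide": [30, 0, 0], "fingers": 1},
  {"angular": [0, 0, 0], "slide": [20, 0, 0], "fingers": 1},
  {"angular": [0, 0, 0], "slide": [12, 0, 0], "fingers": 1},
  {"angular": [0, 0, 0], "slide": [0, 0, 0], "fingers": 1},
])

```text
clock: 4.8
ee_pos: [0.5864, 0.0232, 0.2424]
ee_rot: [-0.533, 0.465, 0.534, 0.464]
contact_force: [-0.2, 0.6, 0.8]
gripper_width: 0.093
```

send_rows([
  {"angular": [0, 0, 0], "slide": [0, 0, 0], "fingers": 0},
  {"angular": [0, 0, 0], "slide": [0, 0, 0], "fingers": 0},
  {"angular": [0, 0, 0], "slide": [0, 0, 0], "fingers": 0},
  {"angular": [0, 0, 0], "slide": [0, 0, 0], "fingers": 0},
  {"angular": [0, 0, 0], "slide": [0, 0, 0], "fingers": 0},
  {"angular": [0, 0, 0], "slide": [0, 0, 0], "fingers": 0},
  {"angular": [0, 0, 0], "slide": [0, 0, 0], "fingers": 0},
  {"angular": [0, 0, 0], "slide": [0, 0, 0], "fingers": 0},
], newtons=40)

```text
clock: 5.8
ee_pos: [0.5868, 0.022, 0.2427]
ee_rot: [-0.533, 0.465, 0.533, 0.465]
contact_force: [-0.1, -1.5, -0.1]
gripper_width: 0.0178
```

Run:
```python
from h import *
im=vision.read_camera("scene"); save(im,"s3.png")
plan([.587,.022,.12])
```

```text
t 5.85 g [0.5868 0.022  0.0757] F [ 0.5  0.7 -0.2] w 0.0161
slide total [-44.3  -0.2  -0. ] rows 1 each [-44.3  -0.2  -0. ]
```

View pics/s3.png

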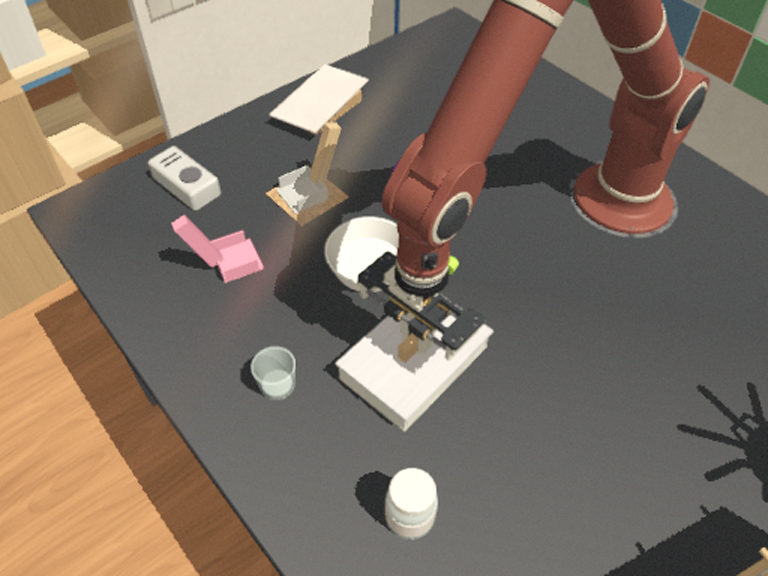

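send_rows([
  {"angular": [0, 0, 0], "slide": [-5, 0, 0], "fingers": 0},
  {"angular": [0, 0, 0], "slide": [-10, 0, 0], "fingers": 0},
  {"angular": [0, 0, 0], "slide": [-15, 0, 0], "fingers": 0},
  {"angular": [0, 0, 0], "slide": [-20, 0, 0], "fingers": 0},
  {"angular": [0, 0, 0], "slide": [-20, 0, 0], "fingers": 0},
  {"angular": [0, 0, 0], "slide": [-10, 0, 0], "fingers": 0},
  {"angular": [0, 0, 0], "slide": [0, 1, 20], "fingers": 0},
  {"angular": [0, 0, 0], "slide": [0, 1, 40], "fingers": 0},
  {"angular": [0, 0, 0], "slide": [0, 1, 45], "fingers": 0},
  {"angular": [0, 0, 0], "slide": [0, 1, 45], "fingers": 0},
  {"angular": [0, 0, 0], "slide": [0, 1, 40], "fingers": 0},
  {"angular": [0, 0, 0], "slide": [0, 0, 25], "fingers": 0},
  {"angular": [0, 0, 0], "slide": [0, 0, 16], "fingers": 0},
  {"angular": [0, 0, 0], "slide": [0, 0, 0], "fingers": 0},
])

```text
clock: 7.6
ee_pos: [0.5497, 0.2521, 0.3222]
ee_rot: [-0.533, 0.464, 0.534, 0.464]
contact_force: [-0.5, -1.4, -2.2]
gripper_width: 0.0158
```

Run:
```python
from h import *
im=vision.read_camera("scene"); save(im,"s4.png")
plan([.55,.25,.0397])
```

```text
t 7.65 g [0.5502 0.25   0.1553] F [ 0.3 -0.3 -1.5] w 0.0159
slide total [1.156e+02 0.000e+00 1.000e-01] rows 3 each [38.5  0.   0. ]
```

View pics/s4.png

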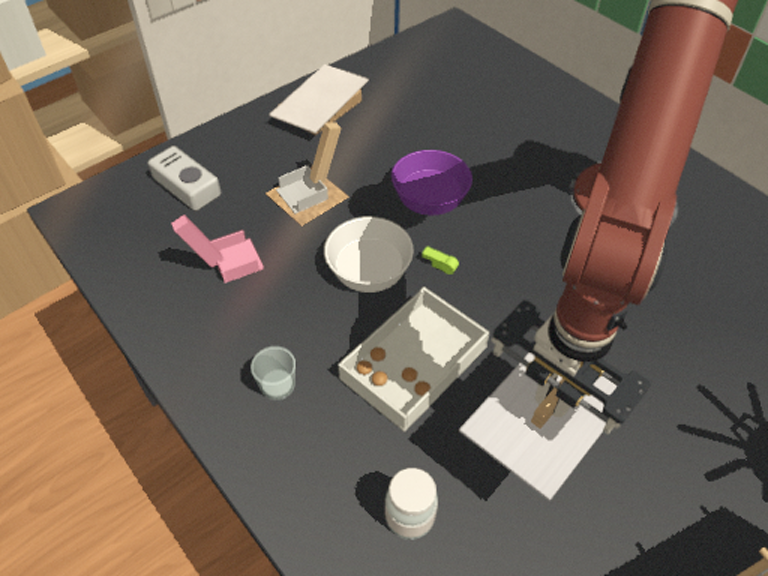

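The lid hangs level at (540,430). Five biscuits show in the tin's far half: (378,354), (364,367), (380,379), (410,374) and (422,388). Now I'll lower the lid.

send_rows([
  {"angular": [0, 0, 0], "slide": [40, 0, 0], "fingers": 0},
  {"angular": [0, 0, 0], "slide": [35, 0, 0], "fingers": 0},
  {"angular": [0, 0, 0], "slide": [20, 0, 0], "fingers": 0},
  {"angular": [0, 0, 0], "slide": [12, 0, 0], "fingers": 0},
  {"angular": [0, 0, 0], "slide": [5, 0, 0], "fingers": 0},
  {"angular": [0, 0, 0], "slide": [3, 0, 0], "fingers": 0},
  {"angular": [0, 0, 0], "slide": [1, 0, 0], "fingers": 0},
  {"angular": [0, 0, 0], "slide": [0, 0, 0], "fingers": 0},
])

```text
clock: 8.65
ee_pos: [0.5507, 0.2503, 0.2073]
ee_rot: [0.533, -0.465, -0.533, -0.465]
contact_force: [0.5, 0.9, -1.6]
gripper_width: 0.016
```

Run:
```python
from h import *
plan([.55,.25,.0387])
```

```text
t 8.65 g [0.5509 0.2503 0.0403] F [ 0.5  0.9 -1.6] w 0.016
slide total [ 1.6  0.9 -0.2] rows 1 each [ 1.6  0.9 -0.2]
```

send_rows([
  {"angular": [0, 0, 0], "slide": [1, 0, 0], "fingers": 0},
  {"angular": [0, 0, 0], "slide": [1, 0, 0], "fingers": 0},
  {"angular": [0, 0, 0], "slide": [0, 0, 0], "fingers": 0},
])

```text
clock: 9.02
ee_pos: [0.5508, 0.2503, 0.2057]
ee_rot: [0.533, -0.465, -0.533, -0.465]
contact_force: [-1.3, -1.3, 5.1]
gripper_width: 0.0155
```

send_rows([
  {"angular": [0, 0, 0], "slide": [0, 0, 0], "fingers": 0.6},
  {"angular": [0, 0, 0], "slide": [0, 0, 0], "fingers": 1},
  {"angular": [0, 0, 0], "slide": [0, 0, 0], "fingers": 1},
  {"angular": [0, 0, 0], "slide": [0, 0, 0], "fingers": 1},
  {"angular": [0, 0, 0], "slide": [0, 0, 0], "fingers": 1},
  {"angular": [0, 0, 0], "slide": [-20, 0, 0], "fingers": 1},
  {"angular": [0, 0, 0], "slide": [-40, 0, 0], "fingers": 1},
  {"angular": [0, 0, 0], "slide": [-50, 0, 0], "fingers": 1},
  {"angular": [0, 0, 0], "slide": [-50, 0, 0], "fingers": 1},
  {"angular": [0, 0, 0], "slide": [-40, 0, 0], "fingers": 1},
  {"angular": [0, 0, 0], "slide": [0, 0, 0], "fingers": 1},
])

```text
clock: 10.4
ee_pos: [0.5512, 0.2504, 0.4086]
ee_rot: [0.534, -0.462, -0.532, -0.468]
contact_force: [0.9, -0.8, 0.1]
gripper_width: 0.0927
```

Run:
```python
from h import *
im=vision.read_camera("scene"); save(im,"s5.png"); save(im,"s5z.png",crop=(215,180,340,295),scale=5)
im=vision.read_camera("top"); save(im,"t5.png"); save(im,"t5z.png",crop=(160,120,260,230),scale=5)
for c in ("scene","top"):
  for t in ["tin","biscuit0"]:
    print(c,t,[(np.round(x["location"],3).tolist(),round(x["score"],2)) for x in vision.landmark_of(t,c)])
```

```text
scene tin [([0.584, 0.02, 0.002], 0.7), ([0.5, -0.41, 0.003], 0.7)]
scene biscuit0 [([0.626, -0.025, 0.003], 0.62), ([0.613, 0.069, 0.008], 0.52), ([0.662, -0.017, 0.004], 0.45), ([0.655, 0.015, 0.004], 0.45), ([0.614, 0.033, 0.002], 0.4)]
top tin [([0.59, 0.022, 0.001], 0.56)]
top biscuit0 [([0.626, -0.023, 0.006], 0.6), ([0.656, -0.019, 0.004], 0.59), ([0.653, 0.012, 0.005], 0.56), ([0.611, 0.07, 0.007], 0.41)]
```

View pics/s5z.png

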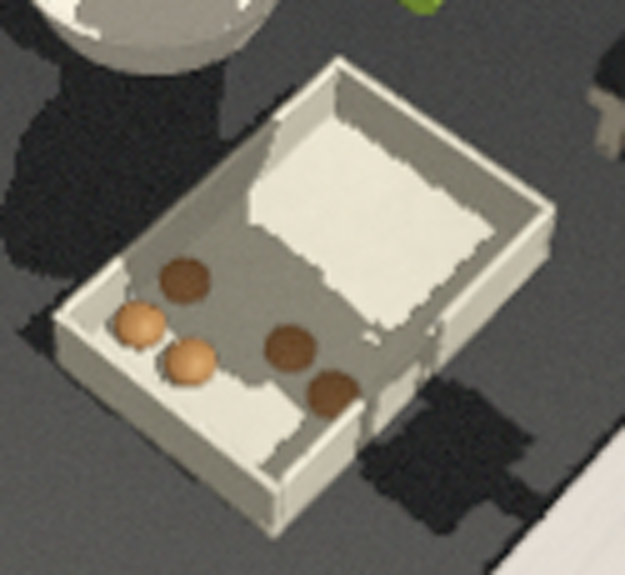

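View pics/t5.png

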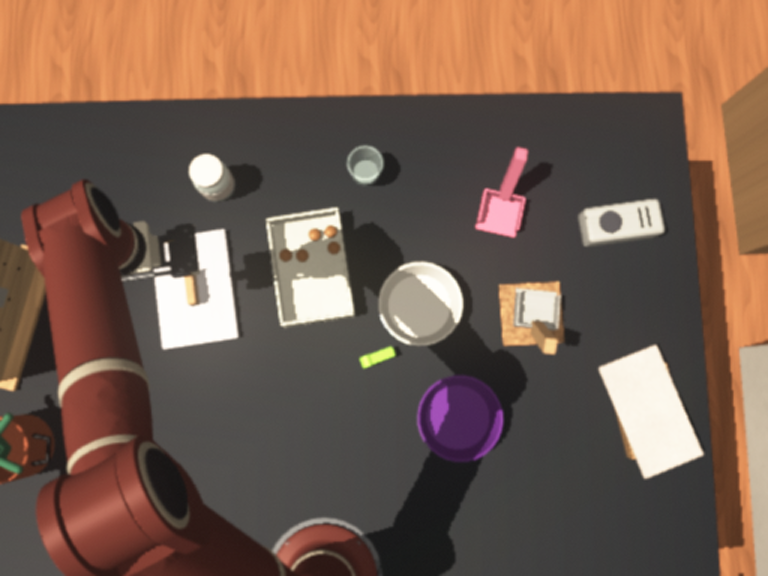

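View pics/t5z.png

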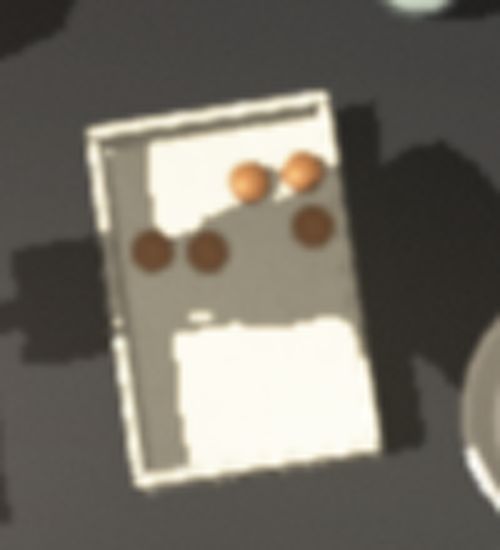

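```bash
cat >> h.py <<'E'
import json,atexit
def log():
    s=manip.observe()
    with open("log.jsonl","a") as f: f.write(json.dumps({k:np.array(s[k]).tolist() for k in("clock","qpos","ee_pos","ee_rot")})+"\n")
atexit.register(log)
E
python3 - <<'E'
from h import *
s=manip.observe(); print(s["qpos"].round(4), s["ee_pos"], np.arctan2(s["ee_pos"][1],s["ee_pos"][0]))
json.dump({},open("log.jsonl","w")); open("log.jsonl","w").write(json.dumps({"clock":0,"qpos":[-1.34546081,0.61591635,-0.01262787,1.42486485,0.00813673,1.10340556,-0.04039314],"ee_pos":[0.16187519,0.62920216,0.4035937],"ee_rot":[-0.43384435,0.55950903,0.43270789,0.55811522]})+"\n")
# scoop frame estimates
vision.read_camera("scene"); 
for t in ["scoop","scoop_lip","scoop_grip","dish","mat"]: print(t,[(np.round(x["location"],3).tolist(),round(x["score"],2)) for x in vision.landmark_of(t,"scene")[:2]])
vision.read_camera("top"); 
for t in ["scoop","scoop_lip","scoop_grip","dish"]: print(t,[(np.round(x["location"],3).tolist(),round(x["score"],2)) for x in vision.landmark_of(t,"top")[:2]])
E
```

```text
[-0.46    0.5444 -0.0044  1.5645  0.0027  1.0363  1.2415] [0.55033733 0.25007491 0.40301085] 0.4265093864667116
scoop [([0.69, -0.351, -0.002], 0.93), ([0.501, -0.413, 0.002], 0.83)]
scoop_lip [([0.537, -0.422, 0.003], 0.91), ([0.655, -0.345, -0.004], 0.75)]
scoop_grip [([0.757, -0.373, 0.105], 0.8), ([0.43, -0.406, 0.109], 0.7)]
dish [([0.292, -0.257, 0.0], 0.7), ([0.507, -0.188, 0.002], 0.66)]
mat [([0.493, -0.41, -0.001], 0.58), ([0.507, -0.184, -0.001], 0.57)]
scoop [([0.688, -0.35, 0.001], 0.97), ([0.501, -0.418, 0.008], 0.72)]
scoop_lip [([0.536, -0.418, 0.001], 0.9), ([0.656, -0.344, 0.001], 0.73)]
scoop_grip [([0.756, -0.372, 0.105], 0.79), ([0.432, -0.409, 0.113], 0.76)]
dish [([0.507, -0.189, 0.001], 0.97), ([0.293, -0.257, -0.003], 0.9)]
```

Run:
```python
from h import *
Rt=orient(83.2,-20); print(Rt.as_matrix().round(3))
g=np.array([.433,-.407,.108]); plan(g-.1*Rt.as_matrix()[:,0],Rt,step=57)
```

```text
[[ 0.34  -0.933  0.118]
 [-0.04   0.111  0.993]
 [-0.94  -0.342  0.   ]]
t 11.25 g [0.5506 0.2502 0.2378] F [-0.1  0.3  0.4] w 0.0931
rot total [ 14.43   2.54 -19.89] rows 3 each [ 4.81  0.85 -6.63]
slide total [  -1.5  138.1 -666.5] rows 12 each [ -0.1  11.5 -55.5]
```

send_rows([
  {"angular": [4.8, 0.8, -6.6], "slide": [0, 0, 0], "fingers": 1},
  {"angular": [4.8, 0.8, -6.6], "slide": [0, 0, 0], "fingers": 1},
  {"angular": [4.8, 0.8, -6.6], "slide": [0, 0, 0], "fingers": 1},
  {"angular": [0, 0, 0], "slide": [0, 11.5, -55.5], "fingers": 1},
  {"angular": [0, 0, 0], "slide": [0, 11.5, -55.5], "fingers": 1},
  {"angular": [0, 0, 0], "slide": [0, 11.5, -55.5], "fingers": 1},
  {"angular": [0, 0, 0], "slide": [0, 11.5, -55.5], "fingers": 1},
  {"angular": [0, 0, 0], "slide": [0, 11.5, -55.5], "fingers": 1},
  {"angular": [0, 0, 0], "slide": [0, 11.5, -55.5], "fingers": 1},
  {"angular": [0, 0, 0], "slide": [0, 11.5, -55.5], "fingers": 1},
  {"angular": [0, 0, 0], "slide": [0, 11.5, -55.5], "fingers": 1},
  {"angular": [0, 0, 0], "slide": [0, 11.5, -55.5], "fingers": 1},
  {"angular": [0, 0, 0], "slide": [0, 11.5, -55.5], "fingers": 1},
  {"angular": [0, 0, 0], "slide": [0, 11.5, -55.5], "fingers": 1},
  {"angular": [0, 0, 0], "slide": [0, 11.5, -55.5], "fingers": 1},
  {"angular": [0, 0, 0], "slide": [0, 0, 0], "fingers": 1},
])

```text
clock: 13.25
ee_pos: [0.3403, -0.4012, 0.3559]
ee_rot: [-0.551, 0.443, 0.368, 0.604]
contact_force: [0.1, 1.0, -1.0]
gripper_width: 0.093
```

Run:
```python
from h import *
im=vision.read_camera("scene"); save(im,"s6.png")
for t in ["scoop","scoop_lip","scoop_grip"]: print(t,[(np.round(x["location"],3).tolist(),round(x["score"],2)) for x in vision.landmark_of(t,"scene")[:2]])
Rt=orient(83.2,-20); plan([.433,-.407,.108],Rt); print(manip.observe()["qpos"].round(3))
```

```text
scoop [([0.688, -0.351, -0.002], 0.84), ([0.584, 0.018, 0.001], 0.75)]
scoop_lip [([0.538, -0.421, 0.002], 0.69), ([0.653, -0.348, -0.002], 0.6)]
scoop_grip [([0.434, -0.407, 0.106], 0.96), ([0.756, -0.372, 0.105], 0.67)]
t 13.45 g [ 0.4007 -0.4005  0.1995] F [0.6 0.8 0.2] w 0.0928
rot total [ 0.13  0.23 -0.1 ] rows 1 each [ 0.13  0.23 -0.1 ]
slide total [97.2  0.8 -2. ] rows 2 each [48.6  0.4 -1. ]
[ 1.067  0.456 -0.279  1.938 -0.218  0.51   2.464]
```

View pics/s6.png

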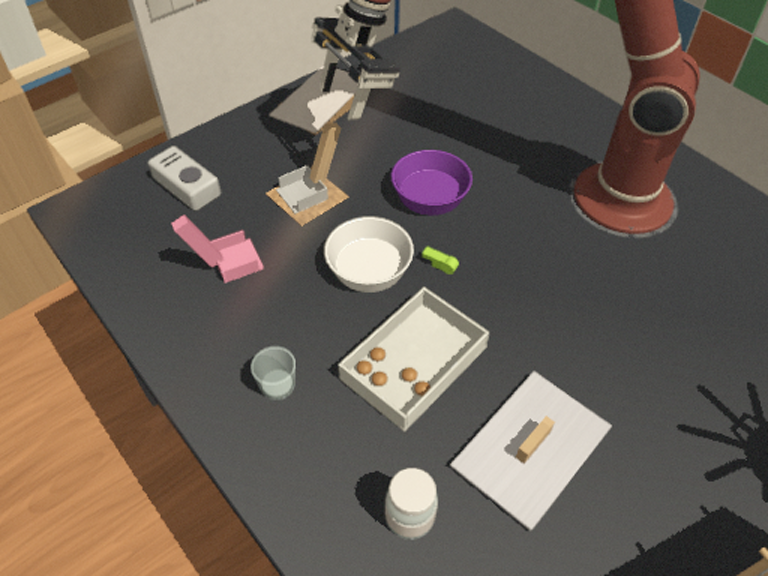

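send_rows([
  {"angular": [0, 0, 0], "slide": [40, 0, -2], "fingers": 1},
  {"angular": [0, 0, 0], "slide": [35, 0, 0], "fingers": 1},
  {"angular": [0, 0, 0], "slide": [15, 0, 0], "fingers": 1},
  {"angular": [0, 0, 0], "slide": [7, 0, 0], "fingers": 1},
  {"angular": [0, 0, 0], "slide": [0, 0, 0], "fingers": 1},
  {"angular": [0, 0, 0], "slide": [0, 0, 0], "fingers": 0},
  {"angular": [0, 0, 0], "slide": [0, 0, 0], "fingers": 0},
  {"angular": [0, 0, 0], "slide": [0, 0, 0], "fingers": 0},
  {"angular": [0, 0, 0], "slide": [0, 0, 0], "fingers": 0},
  {"angular": [0, 0, 0], "slide": [0, 0, 0], "fingers": 0},
  {"angular": [0, 0, 0], "slide": [0, 0, 0], "fingers": 0},
  {"angular": [0, 0, 0], "slide": [0, 0, 0], "fingers": 0},
  {"angular": [0, 0, 0], "slide": [0, 0, 0], "fingers": 0},
  {"angular": [0, 0, 0], "slide": [0, 0, 0], "fingers": 0},
], newtons=60)

```text
clock: 15.2
ee_pos: [0.376, -0.4016, 0.2652]
ee_rot: [-0.553, 0.439, 0.372, 0.602]
contact_force: [-0.1, -0.1, 0.1]
gripper_width: 0.0198
```

Run:
```python
from h import *
im=vision.read_camera("scene"); save(im,"s7.png",crop=(150,0,320,200),scale=3)
for t in ["scoop","scoop_lip","scoop_grip"]: print(t,[(np.round(x["location"],3).tolist(),round(x["score"],2)) for x in vision.landmark_of(t,"scene")[:2]])
Rt=orient(83.2,-20); plan([.433,-.407,.108],Rt); print(manip.observe()["qpos"].round(3))
```

```text
scoop [([0.689, -0.354, -0.0], 0.57), ([0.5, -0.41, 0.002], 0.56)]
scoop_lip [([0.653, -0.345, -0.002], 0.89), ([0.536, -0.42, 0.004], 0.69)]
scoop_grip [([0.754, -0.371, 0.104], 0.88)]
t 15.4 g [ 0.4325 -0.408   0.1082] F [ 0.9 -0.6  1.2] w 0.0197
rot total [ 0.01  0.12 -0.1 ] rows 1 each [ 0.01  0.12 -0.1 ]
slide total [0.3 0.  1.4] rows 1 each [0.3 0.  1.4]
[ 1.011  0.629 -0.269  1.957 -0.211  0.31   2.459]
```

View pics/s7.png

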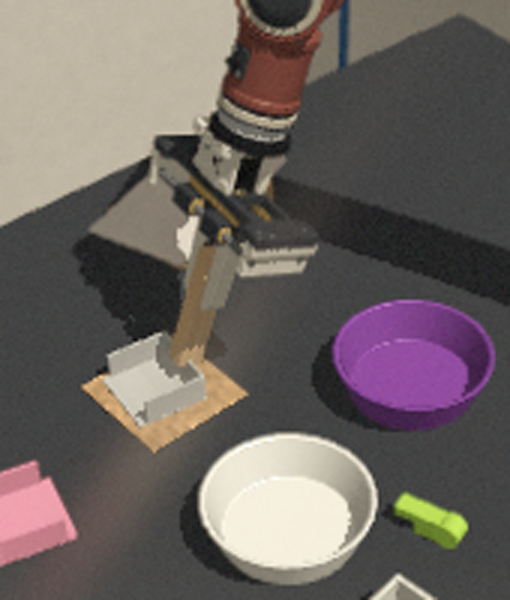

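```bash
cat >> h.py <<'E'
TILT=20.0; GX=-.105; GZ=.104
def splan(lip,yaw,up,step=45,deg=8):
    S=R.from_euler("ZY",[yaw,-up],degrees=True); g=np.array(lip)+S.apply([GX,0,GZ])
    Rt=orient(yaw+90,-TILT-up)
    s,r,g0=gp(); print("q",s["qpos"].round(3))
    # lip now
    print("lip now",lipnow())
    return plan(g,Rt,step,deg)
def lipnow():
    s,r,g=gp(); S=r*R.from_rotvec([0,0,np.radians(TILT)])  # tool frame untilted: x down,y back,z=jaw
    return (g+S.apply([GZ, GX,0])).round(4)
E
python3 - <<'E'
from h import *
print(lipnow())
splan([.5365,-.420,.084],-6.8,0)
splan([.49,-.19,.10],-6.8,0)
E
```

```text
[ 0.5366 -0.4201  0.004 ]
q [ 1.011  0.629 -0.269  1.957 -0.211  0.31   2.459]
lip now [ 0.5366 -0.4201  0.004 ]
t 15.4 g [ 0.4325 -0.408   0.1082] F [ 0.9 -0.6  1.2] w 0.0197
rot total [ 0.01  0.12 -0.1 ] rows 1 each [ 0.01  0.12 -0.1 ]
slide total [-75.1 -26.7   0.7] rows 2 each [-37.6 -13.3   0.4]
q [ 1.011  0.629 -0.269  1.957 -0.211  0.31   2.459]
lip now [ 0.5366 -0.4201  0.004 ]
t 15.4 g [ 0.4325 -0.408   0.1082] F [ 0.9 -0.6  1.2] w 0.0197
rot total [ 0.01  0.12 -0.1 ] rows 1 each [ 0.01  0.12 -0.1 ]
slide total [-115.3   36.8  223.6] rows 6 each [-19.2   6.1  37.3]
```

send_rows([
  {"angular": [0, 0, 0], "slide": [-9, -3, 0], "fingers": 0},
  {"angular": [0, 0, 0], "slide": [-22, -8, 0], "fingers": 0},
  {"angular": [0, 0, 0], "slide": [-22, -8, 0], "fingers": 0},
  {"angular": [0, 0, 0], "slide": [-22, -8, 0], "fingers": 0},
  {"angular": [0, 0, 0], "slide": [-10, 9.5, 37.3], "fingers": 0},
  {"angular": [0, 0, 0], "slide": [-10, 9.5, 37.3], "fingers": 0},
  {"angular": [0, 0, 0], "slide": [-10, 9.5, 37.3], "fingers": 0},
  {"angular": [0, 0, 0], "slide": [-10, 9.5, 37.3], "fingers": 0},
  {"angular": [0, 0, 0], "slide": [-10, 9.5, 37.3], "fingers": 0},
  {"angular": [0, 0, 0], "slide": [-10, 9.5, 37.3], "fingers": 0},
  {"angular": [0, 0, 0], "slide": [0, 0, 0], "fingers": 0},
])

```text
clock: 16.77
ee_pos: [0.3275, -0.1676, 0.3827]
ee_rot: [-0.554, 0.438, 0.374, 0.601]
contact_force: [0.1, -1.1, -2.2]
gripper_width: 0.0199
```

Run:
```python
from h import *
im=vision.read_camera("scene"); save(im,"s8.png")
splan([.49,-.19,.12],-6.8,-60)
```

```text
q [ 0.65   0.178 -0.223  2.289 -0.202  0.357  2.07 ]
lip now [ 0.4887 -0.1874  0.1215]
t 16.82 g [ 0.3846 -0.1756  0.2257] F [ 0.4 -0.6 -1.5] w 0.0196
rot total [ 0.26  0.06 59.88] rows 8 each [0.03 0.01 7.48]
slide total [-204.2 -230.8   -1.3] rows 7 each [-29.2 -33.   -0.2]
```

View pics/s8.png

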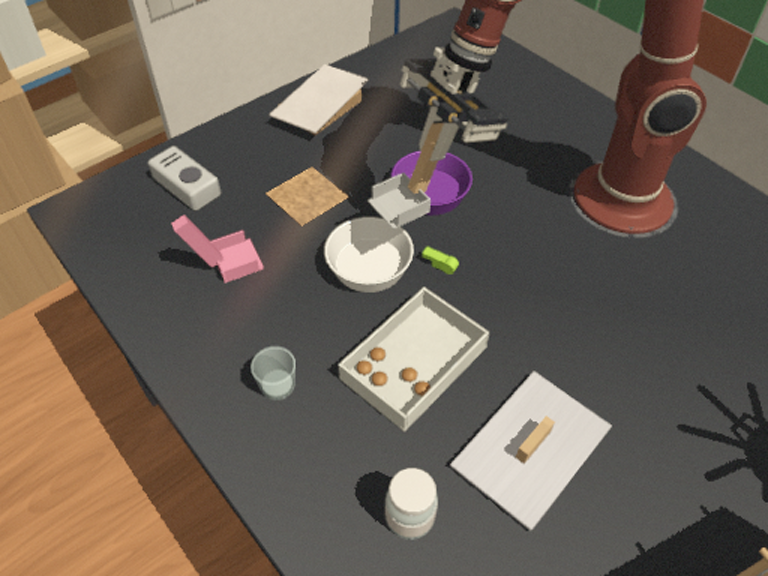

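```bash
cat >> h.py <<'E'
def spath(lip1,yaw1,up1,n,lip0=None):
    """n equal rows moving lip linearly from now to lip1 with yaw/up interpolated; prints rows"""
    s,r,g=gp(); l0=lipnow(); z=r.as_matrix()[:,2]; yaw0=np.degrees(np.arctan2(z[1],z[0]))-90
    # current pitch
    rel=(orient(yaw0+90).inv()*r).as_rotvec(); up0=-np.degrees(rel[2])-TILT
    print("now lip",l0,"yaw %.1f up %.1f"%(yaw0,up0),"t",round(s["clock"],2),"F",s["contact_force"].round(1),"w",round(s["gripper_width"],4),"q",s["qpos"].round(2))
    pp,pr=s["ee_pos"],r
    for i in range(1,n+1):
        a=i/n; l=l0+(np.array(lip1)-l0)*a; y=yaw0+(yaw1-yaw0)*a; u=up0+(up1-up0)*a
        S=R.from_euler("ZY",[y,-u],degrees=True); gg=l+S.apply([GX,0,GZ]); Rt=orient(y+90,-TILT-u); P=gg-Rt.apply([.167,0,0])
        print(i,"ang",np.degrees((pr.inv()*Rt).as_rotvec()).round(1).tolist(),"slide",(pr.inv().apply(P-pp)*1000).round(1).tolist())
        pp,pr=P,Rt
E
python3 - <<'E'
from h import *
spath([.49,-.19,.12],-6.8,-60,8)
E
```

```text
now lip [ 0.4887 -0.1874  0.1215] yaw -6.6 up -0.1 t 16.82 F [ 0.4 -0.6 -1.5] w 0.0196 q [ 0.65  0.18 -0.22  2.29 -0.2   0.36  2.07]
1 ang [-0.0, 0.1, 7.5] slide [-5.4, -39.8, 0.3]
2 ang [0.0, 0.0, 7.5] slide [-5.4, -39.9, -0.3]
3 ang [0.0, 0.0, 7.5] slide [-5.5, -39.9, -0.3]
4 ang [0.0, -0.0, 7.5] slide [-5.5, -39.9, -0.3]
5 ang [0.0, -0.0, 7.5] slide [-5.5, -39.9, -0.3]
6 ang [0.0, -0.0, 7.5] slide [-5.5, -39.9, -0.3]
7 ang [0.0, -0.0, 7.5] slide [-5.6, -40.0, -0.4]
8 ang [0.0, -0.0, 7.5] slide [-5.6, -40.0, -0.4]
```

send_rows([
  {"angular": [0, 0, 7.5], "slide": [-5.5, -39.9, 0], "fingers": 0},
  {"angular": [0, 0, 7.5], "slide": [-5.5, -39.9, 0], "fingers": 0},
  {"angular": [0, 0, 7.5], "slide": [-5.5, -39.9, 0], "fingers": 0},
  {"angular": [0, 0, 7.5], "slide": [-5.5, -39.9, 0], "fingers": 0},
  {"angular": [0, 0, 7.5], "slide": [-5.5, -39.9, 0], "fingers": 0},
  {"angular": [0, 0, 7.5], "slide": [-5.5, -39.9, 0], "fingers": 0},
  {"angular": [0, 0, 7.5], "slide": [-5.5, -39.9, 0], "fingers": 0},
  {"angular": [0, 0, 7.5], "slide": [-5.5, -39.9, 0], "fingers": 0},
  {"angular": [0, 0, 0], "slide": [0, 0, 0], "fingers": 0},
])

```text
clock: 17.95
ee_pos: [0.6368, -0.2076, 0.3831]
ee_rot: [-0.258, 0.657, 0.625, 0.334]
contact_force: [-0.3, 0.8, -2.0]
gripper_width: 0.0194
```

Run:
```python
from h import *
im=vision.read_camera("scene"); save(im,"s9.png")
im=vision.read_camera("top"); save(im,"t9.png")
spath([.49,-.19,.12],-6.8,-60,1)
for t in ["tin","biscuit0"]: print(t,[(np.round(x["location"],3).tolist(),round(x["score"],2)) for x in vision.landmark_of(t,"scene")])
```

```text
now lip [ 0.4904 -0.1903  0.1186] yaw -6.8 up -60.1 t 18.05 F [-0.3  0.5 -1.2] w 0.0198 q [ 0.28  0.83 -0.03  1.12  0.11  1.89  1.7 ]
1 ang [0.1, 0.1, -0.1] slide [-0.7, 1.6, 0.8]
tin [([0.584, 0.016, -0.0], 0.63)]
biscuit0 [([0.625, -0.021, 0.008], 0.6), ([0.663, -0.018, 0.004], 0.54), ([0.655, 0.011, 0.004], 0.48), ([0.614, 0.035, 0.006], 0.44), ([0.611, 0.067, 0.008], 0.4)]
```

View pics/s9.png

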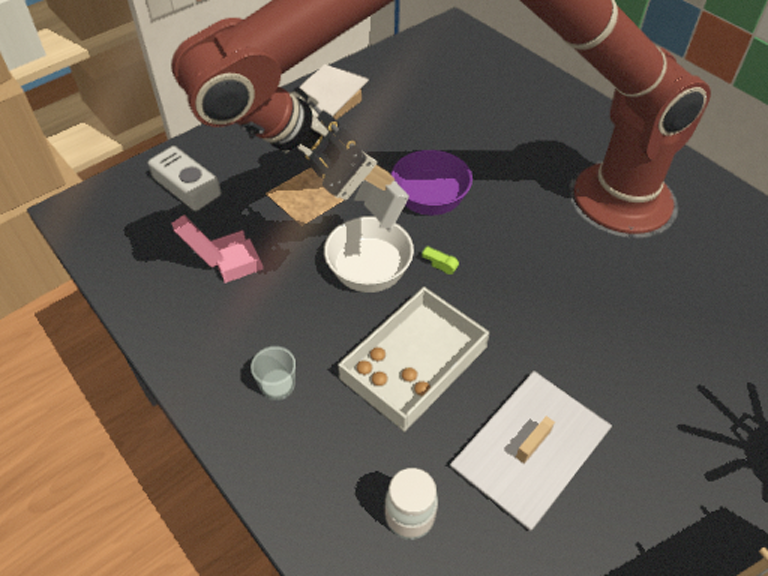

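```bash
cat > fit.py <<'E'
from h import *
from scipy.optimize import minimize
def hullmask(c,L,W,z0,z1,p):
    x,y,yaw=p; P=[]
    for a in(-1,1):
        for b in(-1,1):
            q=R.from_euler("z",yaw,degrees=True).apply([a*L/2,b*W/2,0])
            for z in(z0,z1): P.append([x+q[0],y+q[1],z])
    u=proj(c,np.array(P))*8
    m=np.zeros((384*2,512*2),np.uint8); h=cv2.convexHull((u*2/8*16).astype(np.int32)); cv2.fillConvexPoly(m,h,255,shift=4,lineType=cv2.LINE_AA)
    return cv2.resize(m,(512,384),interpolation=cv2.INTER_AREA)/255.
def fitbox(masks,L,W,z0,z1,p0):
    def f(p): return sum(np.abs(hullmask(c,L,W,z0,z1,p)-m).sum()/m.sum() for c,m in masks.items())
    s=minimize(f,p0,method="Nelder-Mead",options=dict(initial_simplex=[p0,[p0[0]+.01,p0[1],p0[2]],[p0[0],p0[1]+.01,p0[2]],[p0[0],p0[1],p0[2]+4]],xatol=1e-4,fatol=1e-4))
    return s.x.round(4),round(s.fun,3)
E
python3 - <<'E'
from fit import *
ms={}
for c in ("scene","top"):
    vision.read_camera(c); l=vision.cut_out("tin",c); print(c,[(round(x["score"],2),x["region"].sum()) for x in l])
    l=[x for x in l if x["region"].sum()>2500]
    if l: ms[c]=l[0]["region"].astype(float)
for c in ms: print(c,fitbox({c:ms[c]},.21,.14,0,.045,[.587,.021,7.8]))
print(fitbox(ms,.21,.14,0,.045,[.587,.021,7.8]))
E
```

```text
scene [(0.65, np.int64(4738))]
top [(0.66, np.int64(3340))]
scene (array([0.5865, 0.0229, 7.9986]), np.float64(0.115))
top (array([0.5851, 0.0198, 8.4826]), np.float64(0.114))
(array([0.5857, 0.0212, 8.1996]), np.float64(0.246))
```

```bash
cat >> h.py <<'E'
TIN=np.array([.5863,.0213]); TY=8.0
def tw(u,v,z): 
    q=R.from_euler("z",TY,degrees=True).apply([u,v,0]); return np.array([TIN[0]+q[0],TIN[1]+q[1],z])
def tuv(p):
    q=R.from_euler("z",-TY,degrees=True).apply([p[0]-TIN[0],p[1]-TIN[1],0]); return (q[:2]*1000).round(1)
E
python3 - <<'E'
from h import *
print(tw(.002,-.022,.09)); spath(tw(.002,-.022,.09),TY,0,10)
E
```

```text
[ 5.91342344e-01 -2.07551310e-04  9.00000000e-02]
now lip [ 0.4902 -0.1898  0.1215] yaw -6.8 up -59.9 t 18.35 F [ 1.  -0.1 -2.4] w 0.0199 q [ 0.28  0.82 -0.03  1.12  0.11  1.89  1.7 ]
1 ang [-1.1, 1.0, -6.0] slide [5.7, 23.0, 23.4]
2 ang [-1.3, 0.8, -6.0] slide [6.2, 22.4, 22.0]
3 ang [-1.3, 0.6, -6.0] slide [6.9, 21.8, 21.0]
4 ang [-1.4, 0.5, -6.0] slide [7.7, 21.2, 19.9]
5 ang [-1.4, 0.3, -6.0] slide [8.6, 20.7, 18.8]
6 ang [-1.5, 0.2, -6.0] slide [9.5, 20.3, 17.8]
7 ang [-1.5, 0.0, -6.0] slide [10.6, 20.0, 16.7]
8 ang [-1.5, -0.1, -6.0] slide [11.8, 19.8, 15.6]
9 ang [-1.5, -0.3, -6.0] slide [13.0, 19.8, 14.5]
10 ang [-1.4, -0.4, -6.0] slide [14.3, 19.9, 13.5]
```

send_rows([
  {"angular": [-1.1, 1.0, -6.0], "slide": [5.7, 23.0, 23.4], "fingers": 0},
  {"angular": [-1.3, 0.8, -6.0], "slide": [6.2, 22.4, 22.0], "fingers": 0},
  {"angular": [-1.3, 0.6, -6.0], "slide": [6.9, 21.8, 21.0], "fingers": 0},
  {"angular": [-1.4, 0.5, -6.0], "slide": [7.7, 21.2, 19.9], "fingers": 0},
  {"angular": [-1.4, 0.3, -6.0], "slide": [8.6, 20.7, 18.8], "fingers": 0},
  {"angular": [-1.5, 0.2, -6.0], "slide": [9.5, 20.3, 17.8], "fingers": 0},
  {"angular": [-1.5, 0, -6.0], "slide": [10.6, 20.0, 16.7], "fingers": 0},
  {"angular": [-1.5, -0.1, -6.0], "slide": [11.8, 19.8, 15.6], "fingers": 0},
  {"angular": [-1.5, -0.3, -6.0], "slide": [13.0, 19.8, 14.5], "fingers": 0},
  {"angular": [-1.4, -0.4, -6.0], "slide": [14.3, 19.9, 13.5], "fingers": 0},
  {"angular": [0, 0, 0], "slide": [0, 0, 0], "fingers": 0},
])

```text
clock: 19.73
ee_pos: [0.4282, -0.0224, 0.3486]
ee_rot: [0.605, -0.366, -0.448, -0.547]
contact_force: [-0.5, -0.5, -1.7]
gripper_width: 0.0197
```

Run:
```python
from h import *
im=vision.read_camera("scene"); save(im,"s10.png",crop=(170,100,380,300),scale=3)
for t in ["scoop","scoop_lip","scoop_grip"]: print(t,[(np.round(x["location"],3).tolist(),round(x["score"],2)) for x in vision.landmark_of(t,"scene")[:3]])
im=vision.read_camera("top"); save(im,"t10.png",crop=(150,110,330,250),scale=4)
for t in ["scoop","scoop_lip","scoop_grip"]: print(t,[(np.round(x["location"],3).tolist(),round(x["score"],2)) for x in vision.landmark_of(t,"top")[:3]])
spath(tw(.002,-.022,.008),TY,0,3)
```

```text
scoop [([0.547, 0.001, 0.086], 0.76), ([0.614, 0.069, 0.007], 0.23)]
scoop_lip [([0.587, 0.003, 0.087], 0.9), ([0.654, -0.346, -0.004], 0.88)]
scoop_grip [([0.485, -0.013, 0.19], 0.93), ([0.756, -0.375, 0.106], 0.77)]
scoop [([0.558, -0.008, 0.09], 0.96), ([0.616, 0.037, 0.003], 0.35)]
scoop_lip [([0.657, -0.342, 0.001], 0.93), ([0.594, -0.002, 0.09], 0.79)]
scoop_grip [([0.753, -0.37, 0.106], 0.65), ([0.591, 0.018, 0.002], 0.61), ([0.489, -0.017, 0.195], 0.58)]
now lip [ 0.5923 -0.0006  0.0884] yaw 8.1 up -0.1 t 20.12 F [-0.6  0.5 -2. ] w 0.0197 q [ 0.18  0.33 -0.2   2.2   0.07  0.28  1.64]
1 ang [0.0, -0.0, -0.0] slide [25.1, 9.5, -0.0]
2 ang [0.0, 0.0, -0.0] slide [25.1, 9.6, 0.2]
3 ang [0.0, 0.0, -0.0] slide [25.1, 9.6, 0.2]
```

View pics/s10.png

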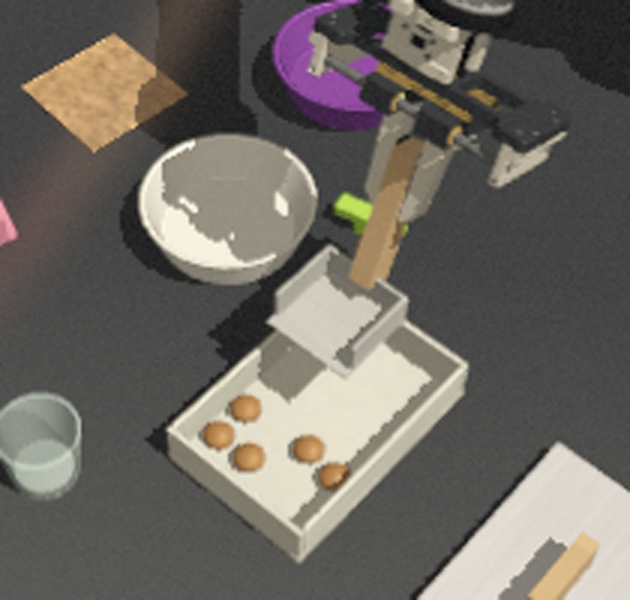

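View pics/t10.png

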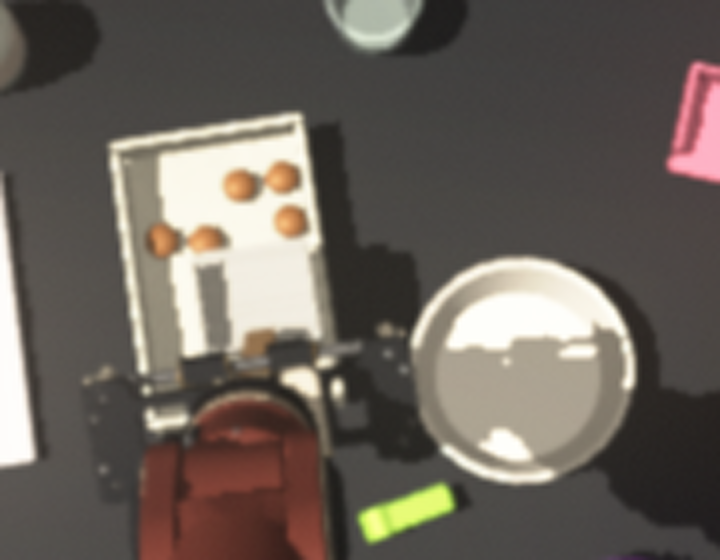

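send_rows([
  {"angular": [0, 0, 0], "slide": [25, 9.5, 0], "fingers": 0},
  {"angular": [0, 0, 0], "slide": [25, 9.5, 0], "fingers": 0},
  {"angular": [0, 0, 0], "slide": [18, 7, 0], "fingers": 0},
  {"angular": [0, 0, 0], "slide": [7, 2.5, 0], "fingers": 0},
  {"angular": [0, 0, 0], "slide": [0, 0, 0], "fingers": 0},
])

```text
clock: 20.75
ee_pos: [0.4305, -0.023, 0.2688]
ee_rot: [0.606, -0.364, -0.446, -0.548]
contact_force: [0.7, 0.4, -1.7]
gripper_width: 0.0196
```

Run:
```python
from h import *
spath(tw(.002,-.022,.005),TY,0,1); print(tuv(lipnow()))
```

```text
now lip [ 5.905e-01 -4.000e-04  7.500e-03] yaw 8.1 up -0.1 t 20.75 F [ 0.7  0.4 -1.7] w 0.0196 q [ 0.1   0.49 -0.11  2.3   0.12  0.02  1.61]
1 ang [0.1, 0.0, -0.1] slide [2.8, 0.7, 0.2]
[  1.1 -22.1]
```

send_rows([
  {"angular": [0, 0, 0], "slide": [1, 0.4, 0], "fingers": 0},
  {"angular": [0, 0, 0], "slide": [1, 0.4, 0], "fingers": 0},
  {"angular": [0, 0, 0], "slide": [0, 0, 0], "fingers": 0},
])

```text
clock: 21.12
ee_pos: [0.4309, -0.0231, 0.2681]
ee_rot: [0.606, -0.364, -0.446, -0.548]
contact_force: [-0.3, -0.3, -2.3]
gripper_width: 0.0198
```

Run:
```python
from h import *
spath(tw(.002,-.022,.005),TY,0,1); print(tuv(lipnow())); im=vision.read_camera("scene"); save(im,"s11.png",crop=(200,150,350,300),scale=4)
```

```text
now lip [ 5.908e-01 -5.000e-04  6.800e-03] yaw 8.1 up -0.1 t 21.12 F [-0.3 -0.3 -2.3] w 0.0198 q [ 0.1   0.49 -0.11  2.3   0.12  0.01  1.6 ]
1 ang [0.1, 0.0, -0.1] slide [2.0, 0.8, 0.4]
[  1.4 -22.2]
```

View pics/s11.png

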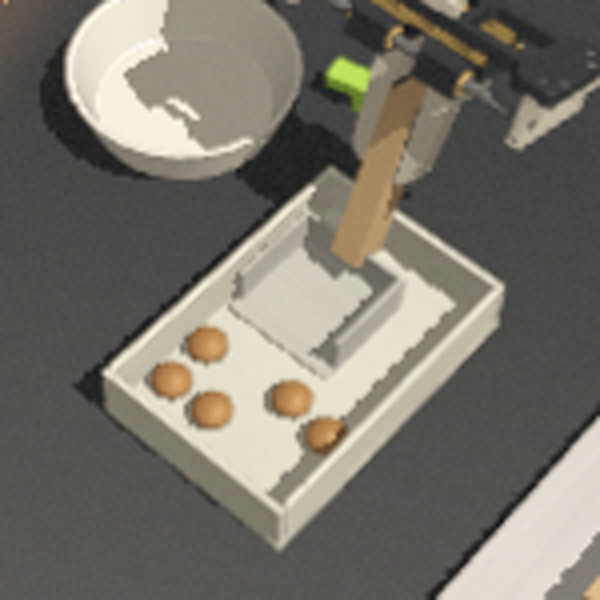

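send_rows([
  {"angular": [0, 0, 0], "slide": [1.7, -4.7, 0], "fingers": 0},
  {"angular": [0, 0, 0], "slide": [2.6, -4.4, 0], "fingers": 0},
  {"angular": [0, 0, 0], "slide": [1, 0.3, 0], "fingers": 0},
  {"angular": [0, 0, 0], "slide": [0, 0, 0], "fingers": 0},
])

```text
clock: 21.68
ee_pos: [0.4413, -0.0216, 0.266]
ee_rot: [0.606, -0.364, -0.446, -0.549]
contact_force: [0.9, 0.7, -0.3]
gripper_width: 0.0195
```

Run:
```python
from h import *
spath(tw(.012,-.022,.005),TY,0,1); print(tuv(lipnow()))
```

```text
now lip [0.6015 0.0012 0.0049] yaw 8.1 up -0.1 t 21.68 F [ 0.9  0.7 -0.3] w 0.0195 q [ 0.09  0.5  -0.11  2.27  0.12  0.02  1.6 ]
1 ang [0.1, 0.0, -0.1] slide [-0.1, 0.5, 0.3]
[ 12.3 -22. ]
```

send_rows([
  {"angular": [0, 0, 0], "slide": [3.2, -4.2, 0], "fingers": 0},
  {"angular": [0, 0, 0], "slide": [2.7, -7.5, 0], "fingers": 0},
  {"angular": [0, 0, 0], "slide": [2.7, -7.5, 0], "fingers": 0},
  {"angular": [0, 0, 0], "slide": [2.7, -7.5, 0], "fingers": 0},
  {"angular": [0, 0, 0], "slide": [2.7, -7.5, 0], "fingers": 0},
  {"angular": [0, 0, 0], "slide": [0, 0, 0], "fingers": 0},
])

```text
clock: 22.42
ee_pos: [0.4787, -0.0163, 0.2656]
ee_rot: [0.607, -0.363, -0.444, -0.55]
contact_force: [-1.1, 1.2, 5.5]
gripper_width: 0.0198
```

Run:
```python
from h import *
spath(tw(.09,-.022,.005),TY,0,1); print(tuv(lipnow())); im=vision.read_camera("scene"); save(im,"s12.png",crop=(200,150,350,300),scale=4)
im=vision.read_camera("top"); save(im,"t12.png",crop=(160,120,260,230),scale=5)
```

```text
now lip [0.64   0.0065 0.0051] yaw 8.1 up 0.2 t 22.43 F [-1.1  1.2  5.5] w 0.0198 q [ 0.08  0.54 -0.11  2.18  0.12  0.08  1.59]
1 ang [0.1, -0.0, 0.2] slide [13.3, -37.3, 0.2]
[ 51.1 -22.1]
```

View pics/s12.png

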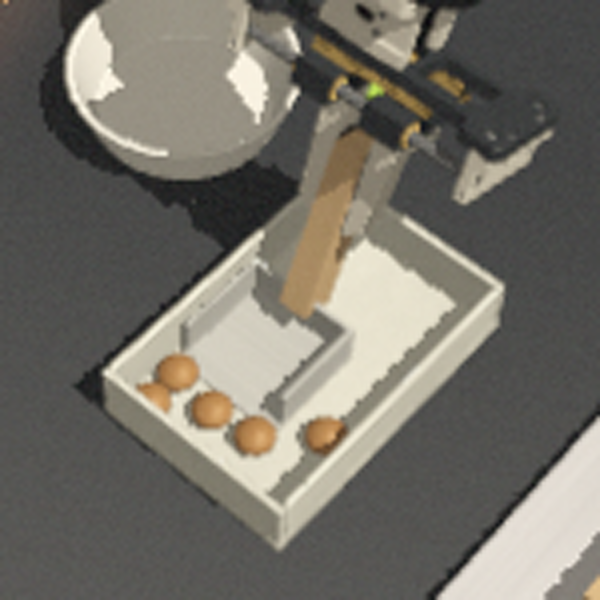

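View pics/t12.png

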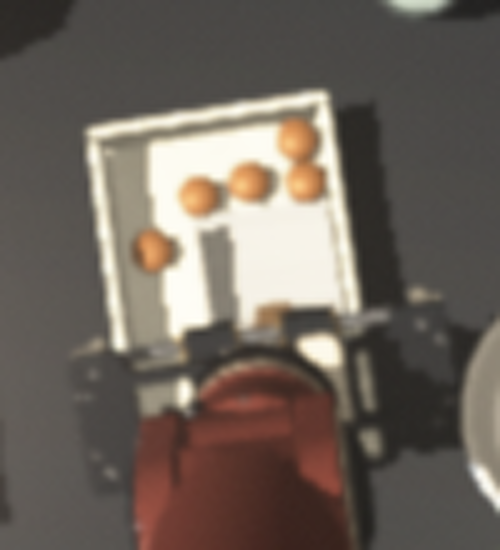

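send_rows([
  {"angular": [0, 0, 0], "slide": [2.7, -7.5, 0], "fingers": 0},
  {"angular": [0, 0, 0], "slide": [2.7, -7.5, 0], "fingers": 0},
  {"angular": [0, 0, 0], "slide": [2.7, -7.5, 0], "fingers": 0},
  {"angular": [0, 0, 0], "slide": [0, 0, 0], "fingers": 0},
])

```text
clock: 23.02
ee_pos: [0.5024, -0.0129, 0.2656]
ee_rot: [0.607, -0.363, -0.445, -0.55]
contact_force: [0.0, 1.2, 6.0]
gripper_width: 0.0199
```

Run:
```python
from h import *
spath(tw(.094,-.022,.005),TY,0,1); print(tuv(lipnow())); im=vision.read_camera("scene"); save(im,"s13.png",crop=(200,150,350,300),scale=4)
im=vision.read_camera("top"); save(im,"t13.png",crop=(160,120,260,230),scale=5)
```

```text
now lip [0.6636 0.0099 0.0051] yaw 8.1 up 0.2 t 23.02 F [0.  1.2 6. ] w 0.0199 q [ 0.07  0.56 -0.11  2.12  0.11  0.12  1.59]
1 ang [0.1, -0.0, 0.2] slide [6.5, -18.7, 0.1]
[ 75. -22.]
```

View pics/s13.png

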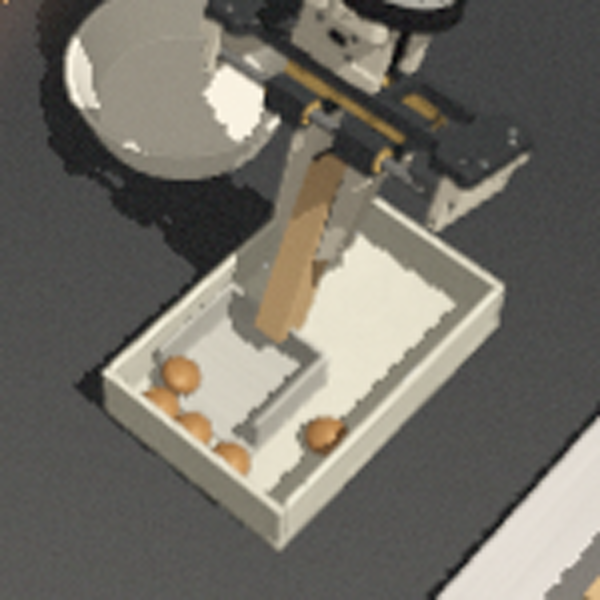

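View pics/t13.png

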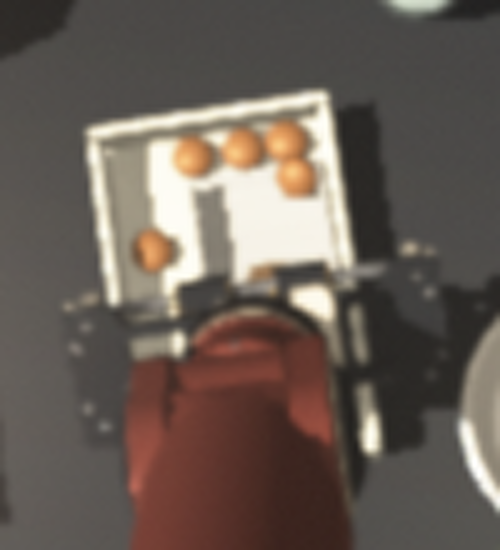

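send_rows([
  {"angular": [0, 0, 0], "slide": [1.7, -4.7, 0], "fingers": 0},
  {"angular": [0, 0, 0], "slide": [1.7, -4.7, 0], "fingers": 0},
  {"angular": [0, 0, 0], "slide": [1.7, -4.7, 0], "fingers": 0},
  {"angular": [0, 0, 0], "slide": [1.7, -4.7, 0], "fingers": 0},
  {"angular": [0, 0, 0], "slide": [0, 0, 0], "fingers": 0},
])

```text
clock: 23.75
ee_pos: [0.5168, -0.0109, 0.2663]
ee_rot: [0.605, -0.367, -0.448, -0.546]
contact_force: [-15.2, -1.7, 20.4]
gripper_width: 0.0199
```

Run:
```python
from h import *
spath(tw(.095,-.022,.005),TY,0,1); print(tuv(lipnow())); im=vision.read_camera("scene"); save(im,"s14.png",crop=(200,150,350,300),scale=4)
im=vision.read_camera("top"); save(im,"t14.png",crop=(160,120,260,230),scale=5)
```

```text
now lip [0.6748 0.0113 0.0038] yaw 8.2 up -0.6 t 23.75 F [-15.2  -1.7  20.4] w 0.0199 q [ 0.06  0.57 -0.11  2.08  0.11  0.16  1.59]
1 ang [0.2, -0.0, -0.6] slide [2.4, -5.8, 0.2]
[ 86.2 -22.2]
```

View pics/s14.png

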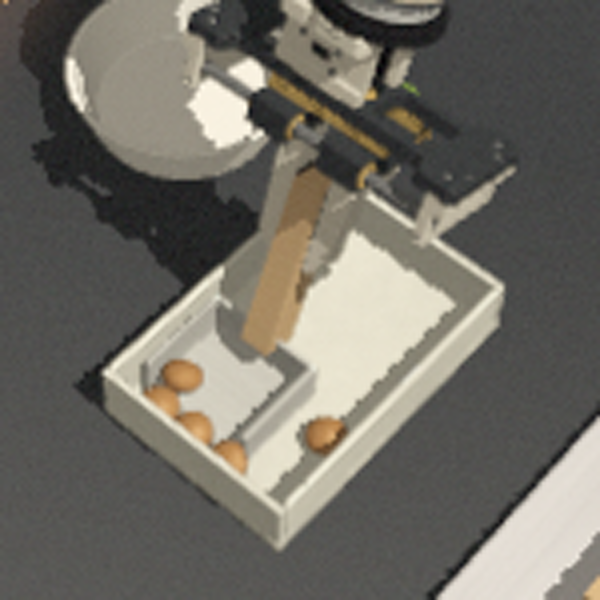

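View pics/t14.png

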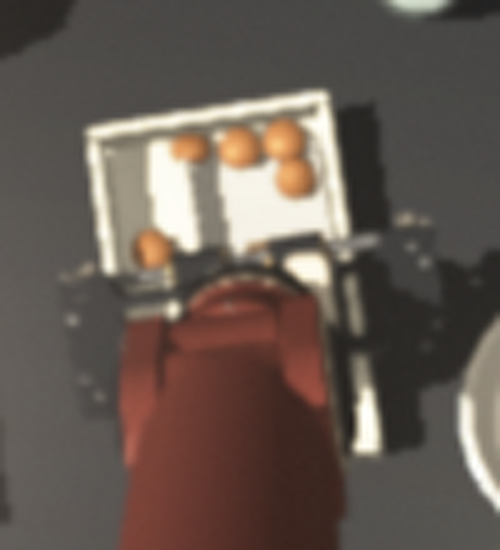

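Run:
```python
from h import *
for n,s,t in [("A",(182,375),(296,178)),("B",(161,405),(286,139)),("C",(196,430),(241,146)),("D",(232,458),(190,147)),("E",(325,434),(153,249))]:
    z=.015
    a=unproj("scene",[s[0]/4+200,s[1]/4+150],z)[0]; b=unproj("top",[t[0]/5+160,t[1]/5+120],z)[0]
    print(n,tuv(a),tuv(b))
for p in [(.1,-.065),(.1,.065)]: print(proj("scene",tw(*p,.045)),(proj("scene",tw(*p,.045))-[200,150])*4)
```

```text
A [ 62.  -44.8] [ 62.4 -46.2]
B [ 85.9 -39.9] [ 86.7 -43.7]
C [ 84.4 -12.8] [ 86.6 -16.8]
D [84.  15.6] [90.7 13.2]
E [34.9 45.8] [33.2 43.2]
[[228.11113246 242.34271777]] [[112.44452983 369.37087107]]
[[269.81391312 275.72460817]] [[279.2556525  502.89843269]]
```

Run:
```python
from h import *
spath(tw(.083,-.0215,.014),TY,6,3)
```

```text
now lip [0.6781 0.012  0.0042] yaw 8.1 up -0.3 t 23.85 F [-9.1 -1.1 18.9] w 0.0197 q [ 0.06  0.57 -0.11  2.07  0.11  0.16  1.59]
1 ang [0.1, -0.0, -2.1] slide [-1.3, 11.9, 0.0]
2 ang [0.0, 0.0, -2.1] slide [-1.4, 11.7, 0.3]
3 ang [0.0, 0.0, -2.1] slide [-1.4, 11.6, 0.3]
```

send_rows([
  {"angular": [0, 0, 0], "slide": [0, 0, 0], "fingers": 0},
  {"angular": [0, 0, 0], "slide": [0, 0, 0], "fingers": 0},
  {"angular": [0, 0, 0], "slide": [0.7, -1.9, 0], "fingers": 0},
  {"angular": [0, 0, 0], "slide": [0, 0, 0], "fingers": 0},
])

```text
clock: 24.35
ee_pos: [0.5215, -0.0099, 0.2658]
ee_rot: [0.606, -0.365, -0.447, -0.548]
contact_force: [-9.3, -1.4, 17.2]
gripper_width: 0.0199
```

Run:
```python
from h import *
spath(tw(.083,-.0215,.014),TY,6,1); print(tuv(lipnow())); im=vision.read_camera("scene"); save(im,"s15.png",crop=(200,150,350,300),scale=4)
im=vision.read_camera("top"); save(im,"t15.png",crop=(160,120,260,230),scale=5)
```

```text
now lip [0.6809 0.0127 0.0042] yaw 8.2 up -0.2 t 24.35 F [-9.3 -1.4 17.2] w 0.0199 q [ 0.06  0.58 -0.11  2.07  0.11  0.16  1.59]
1 ang [0.2, 0.0, -6.2] slide [-3.8, 37.9, 0.5]
[ 92.5 -21.7]
```

View pics/s15.png

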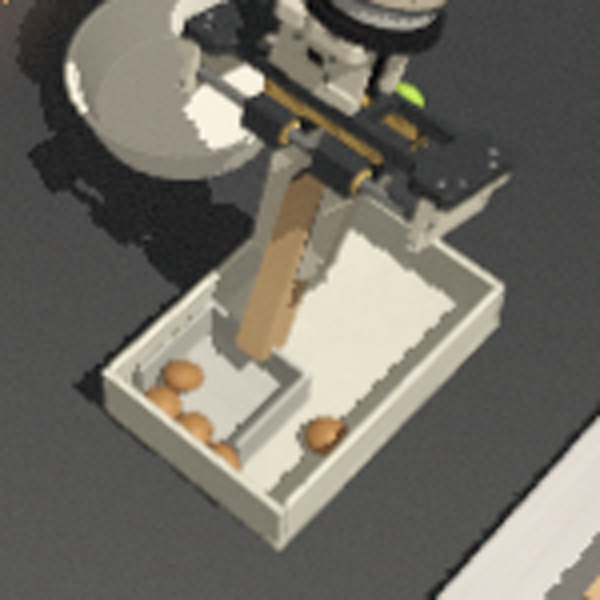

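View pics/t15.png

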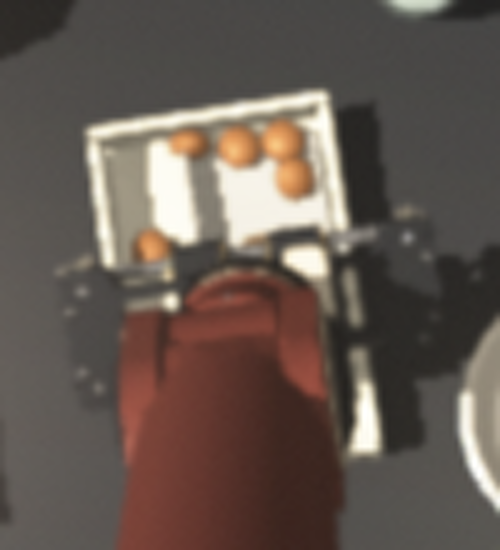

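send_rows([
  {"angular": [0, 0, 0], "slide": [0.7, -1.9, 0], "fingers": 0},
  {"angular": [0, 0, 0], "slide": [0.7, -1.9, 0], "fingers": 0},
  {"angular": [0, 0, 0], "slide": [0, 0, 0], "fingers": 0},
  {"angular": [0, 0, 0], "slide": [0, 0, 0], "fingers": 0},
])

```text
clock: 24.95
ee_pos: [0.5231, -0.0098, 0.2663]
ee_rot: [0.605, -0.366, -0.448, -0.546]
contact_force: [-19.8, -2.9, 28.2]
gripper_width: 0.0195
```

Run:
```python
from h import *
print(tuv(lipnow()));spath(tw(.087,-.0215,.014),TY,6,4)
```

```text
[ 92.9 -21.8]
now lip [0.6813 0.0126 0.0039] yaw 8.2 up -0.5 t 24.95 F [-19.8  -2.9  28.2] w 0.0195 q [ 0.06  0.58 -0.11  2.06  0.11  0.17  1.59]
1 ang [0.1, -0.1, -1.6] slide [-1.0, 9.1, -0.1]
2 ang [0.0, 0.0, -1.6] slide [-1.0, 9.0, 0.2]
3 ang [0.0, 0.0, -1.6] slide [-1.0, 8.9, 0.2]
4 ang [0.0, 0.0, -1.6] slide [-1.0, 8.8, 0.2]
```

send_rows([
  {"angular": [0, 0, -1.6], "slide": [-1.0, 9.0, 0], "fingers": 0},
  {"angular": [0, 0, -1.6], "slide": [-1.0, 9.0, 0], "fingers": 0},
  {"angular": [0, 0, -1.6], "slide": [-1.0, 9.0, 0], "fingers": 0},
  {"angular": [0, 0, -1.6], "slide": [-1.0, 9.0, 0], "fingers": 0},
  {"angular": [0, 0, 0], "slide": [0, 0, 0], "fingers": 0},
])

```text
clock: 25.58
ee_pos: [0.5018, -0.0161, 0.2668]
ee_rot: [0.62, -0.337, -0.424, -0.568]
contact_force: [-2.2, 0.7, -2.6]
gripper_width: 0.0199
```

Run:
```python
from h import *
print(tuv(lipnow()));spath(tw(.075,-.0205,.060),TY,13,6);im=vision.read_camera("scene"); save(im,"s16.png",crop=(200,150,350,300),scale=4)
im=vision.read_camera("top"); save(im,"t16.png",crop=(160,120,260,230),scale=5)
```

```text
[ 94.2 -23.8]
now lip [0.6829 0.0108 0.0202] yaw 8.2 up 4.7 t 25.57 F [-2.2  0.7 -2.6] w 0.0199 q [ 0.09  0.55 -0.13  2.15  0.24  0.02  1.48]
1 ang [-0.0, 0.2, -1.4] slide [-5.8, 7.3, 1.5]
2 ang [0.0, 0.0, -1.4] slide [-5.8, 7.2, 0.7]
3 ang [0.0, 0.0, -1.4] slide [-5.8, 7.0, 0.7]
4 ang [0.0, 0.0, -1.4] slide [-5.7, 6.8, 0.7]
5 ang [0.0, 0.0, -1.4] slide [-5.7, 6.6, 0.7]
6 ang [0.0, 0.0, -1.4] slide [-5.7, 6.5, 0.7]
```

View pics/s16.png

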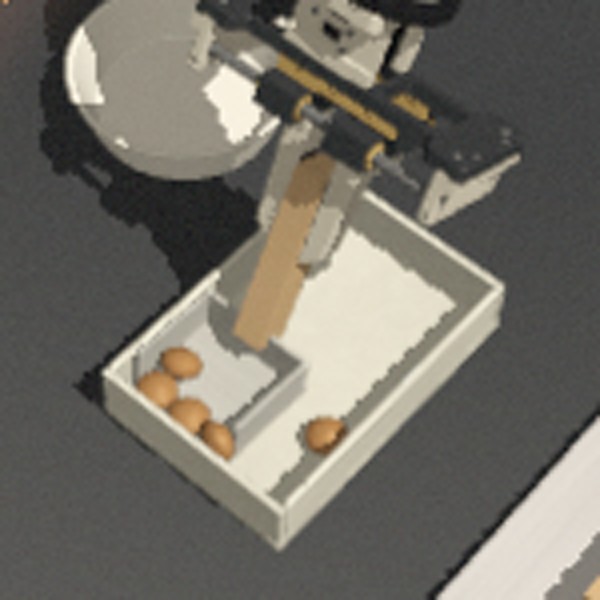

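View pics/t16.png

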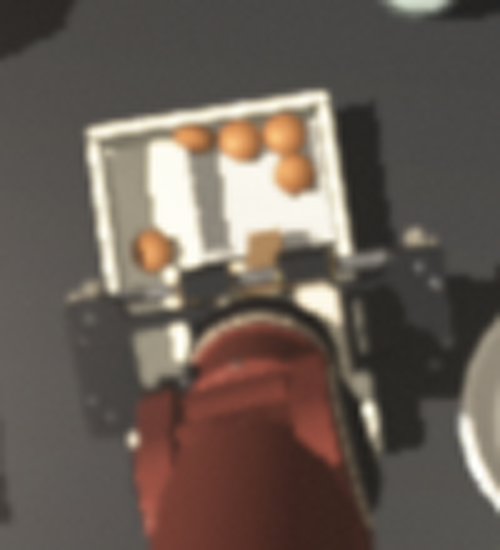

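Run:
```python
from h import *
spath(tw(.085,-.021,.05),TY,7,4)
```

```text
now lip [0.683  0.0113 0.02  ] yaw 8.2 up 4.7 t 25.68 F [-3.8  0.1 -2.4] w 0.0194 q [ 0.09  0.56 -0.13  2.15  0.24  0.02  1.48]
1 ang [-0.0, 0.2, -0.6] slide [-7.2, 2.0, 1.7]
2 ang [0.1, 0.0, -0.6] slide [-7.1, 1.9, 0.8]
3 ang [0.1, 0.0, -0.6] slide [-7.1, 1.8, 0.8]
4 ang [0.1, 0.0, -0.6] slide [-7.1, 1.7, 0.8]
```

send_rows([
  {"angular": [0, 0, -0.3], "slide": [-7.1, 1.0, 0.8], "fingers": 0},
  {"angular": [0, 0, -0.6], "slide": [-7.1, 1.9, 0.8], "fingers": 0},
  {"angular": [0, 0, -0.6], "slide": [-7.1, 1.9, 0.8], "fingers": 0},
  {"angular": [0, 0, -0.6], "slide": [-7.1, 1.9, 0.8], "fingers": 0},
  {"angular": [0, 0, 0], "slide": [0, 0, 0], "fingers": 0},
])

```text
clock: 26.3
ee_pos: [0.4859, -0.0156, 0.2935]
ee_rot: [0.627, -0.325, -0.413, -0.576]
contact_force: [0.2, -0.1, -2.3]
gripper_width: 0.0196
```

Run:
```python
from h import *
print(tuv(lipnow()));spath(tw(.075,-.0205,.080),TY,12,6);im=vision.read_camera("scene"); save(im,"s17.png",crop=(200,150,350,300),scale=4)
im=vision.read_camera("top"); save(im,"t17.png",crop=(160,120,260,230),scale=5)
```

```text
[ 87.9 -20.9]
now lip [0.6763 0.0128 0.0541] yaw 8.2 up 7.0 t 26.3 F [ 0.2 -0.1 -2.3] w 0.0196 q [ 0.12  0.49 -0.15  2.18  0.27  0.01  1.44]
1 ang [-0.1, 0.2, -0.8] slide [-3.9, 4.4, 1.1]
2 ang [0.0, 0.0, -0.8] slide [-3.9, 4.3, 0.2]
3 ang [0.0, 0.0, -0.8] slide [-3.9, 4.2, 0.2]
4 ang [0.0, 0.0, -0.8] slide [-3.9, 4.2, 0.2]
5 ang [0.0, 0.0, -0.8] slide [-3.9, 4.1, 0.2]
6 ang [0.0, 0.0, -0.8] slide [-3.9, 4.0, 0.2]
```

View pics/s17.png

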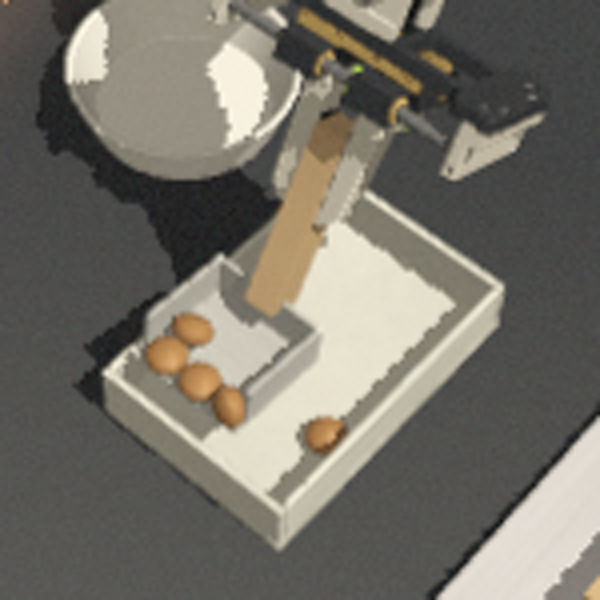

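View pics/t17.png

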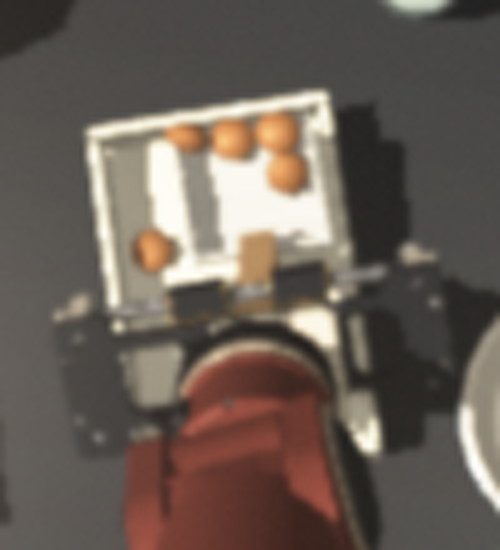

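Run:
```python
from h import *
spath(tw(.06,-.02,.13),TY,8,8)
```

```text
now lip [0.6763 0.0128 0.0534] yaw 8.2 up 6.9 t 26.4 F [ 0.2 -0.  -2.4] w 0.0196 q [ 0.11  0.49 -0.15  2.18  0.27  0.01  1.44]
1 ang [-0.1, 0.2, -0.1] slide [-10.0, -0.5, 1.2]
2 ang [0.0, 0.0, -0.1] slide [-10.0, -0.5, 0.2]
3 ang [0.0, 0.0, -0.1] slide [-10.0, -0.5, 0.2]
4 ang [0.0, 0.0, -0.1] slide [-10.0, -0.6, 0.2]
5 ang [0.0, 0.0, -0.1] slide [-10.0, -0.6, 0.2]
6 ang [0.0, 0.0, -0.1] slide [-10.0, -0.6, 0.2]
7 ang [0.0, 0.0, -0.1] slide [-9.9, -0.6, 0.2]
8 ang [0.0, 0.0, -0.1] slide [-9.9, -0.7, 0.2]
```

send_rows([
  {"angular": [0, 0, 0], "slide": [-5, 0, 0.2], "fingers": 0},
  {"angular": [0, 0, 0], "slide": [-10, -0.5, 0.2], "fingers": 0},
  {"angular": [0, 0, 0], "slide": [-10, -0.5, 0.2], "fingers": 0},
  {"angular": [0, 0, 0], "slide": [-10, -0.5, 0.2], "fingers": 0},
  {"angular": [0, 0, 0], "slide": [-10, -0.5, 0.2], "fingers": 0},
  {"angular": [0, 0, 0], "slide": [-10, -0.5, 0.2], "fingers": 0},
  {"angular": [0, 0, 0], "slide": [-10, -0.5, 0.2], "fingers": 0},
  {"angular": [0, 0, 0], "slide": [-10, -0.5, 0.2], "fingers": 0},
  {"angular": [0, 0, 0], "slide": [-5, -0.5, 0.2], "fingers": 0},
  {"angular": [0, 0, 0], "slide": [0, 0, 0], "fingers": 0},
])

```text
clock: 27.65
ee_pos: [0.4536, -0.0188, 0.3663]
ee_rot: [0.626, -0.325, -0.413, -0.576]
contact_force: [-0.0, -0.1, -3.6]
gripper_width: 0.0199
```

Run:
```python
from h import *
print(tuv(lipnow()));spath(tw(.06,-.02,.14),TY,20,8);im=vision.read_camera("scene"); save(im,"s18.png",crop=(200,150,350,300),scale=4)
```

```text
[ 55.3 -19.6]
now lip [0.6438 0.0096 0.1268] yaw 8.2 up 6.9 t 27.65 F [-0.  -0.1 -3.6] w 0.0199 q [ 0.27  0.33 -0.33  2.17  0.23  0.2   1.48]
1 ang [-0.1, 0.2, -1.6] slide [0.7, 7.3, 1.0]
2 ang [0.0, 0.0, -1.6] slide [0.8, 7.3, 0.0]
3 ang [0.0, 0.0, -1.6] slide [0.8, 7.2, 0.0]
4 ang [0.0, 0.0, -1.6] slide [0.8, 7.2, 0.0]
5 ang [0.0, 0.0, -1.6] slide [0.9, 7.2, 0.0]
6 ang [0.0, 0.0, -1.6] slide [0.9, 7.1, 0.1]
7 ang [0.0, 0.0, -1.6] slide [1.0, 7.1, 0.1]
8 ang [0.0, 0.0, -1.6] slide [1.0, 7.1, 0.1]
```

View pics/s18.png

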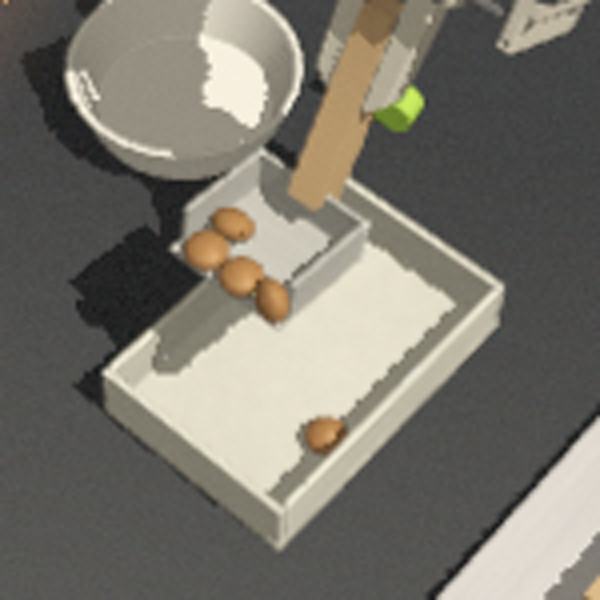

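send_rows([
  {"angular": [0, 0, -1.6], "slide": [-2.4, 5.3, 0], "fingers": 0},
  {"angular": [0, 0, -1.6], "slide": [-2.4, 5.3, 0], "fingers": 0},
  {"angular": [0, 0, -1.6], "slide": [-2.4, 5.3, 0], "fingers": 0},
  {"angular": [0, 0, -1.6], "slide": [-2.4, 5.3, 0], "fingers": 0},
  {"angular": [0, 0, -1.6], "slide": [-2.4, 5.3, 0], "fingers": 0},
  {"angular": [0, 0, -1.6], "slide": [-2.4, 5.3, 0], "fingers": 0},
  {"angular": [0, 0, -1.6], "slide": [-2.4, 5.3, 0], "fingers": 0},
  {"angular": [0, 0, -1.6], "slide": [-2.4, 5.3, 0], "fingers": 0},
  {"angular": [0, 0, 0], "slide": [0, 0, 0], "fingers": 0},
])

```text
clock: 28.82
ee_pos: [0.4196, -0.03, 0.39]
ee_rot: [0.652, -0.264, -0.361, -0.612]
contact_force: [-0.7, 0.4, -3.3]
gripper_width: 0.0199
```

Run:
```python
from h import *
print(tuv(lipnow()));im=vision.read_camera("scene"); save(im,"s19.png",crop=(200,100,350,300),scale=3)
print([(np.round(x["location"],3).tolist(),round(x["score"],2)) for x in vision.landmark_of("dish","scene")[:3]])
vision.read_camera("top");print([(np.round(x["location"],3).tolist(),round(x["score"],2)) for x in vision.landmark_of("dish","top")[:3]])
spath([.485,-.19,.13],-6.8,10,12);
```

```text
[ 60.7 -23.5]
[([0.29, -0.258, 0.001], 0.86), ([0.509, -0.186, -0.001], 0.71)]
[([0.509, -0.192, 0.002], 0.88), ([0.294, -0.262, -0.004], 0.68)]
now lip [0.6497 0.007  0.1894] yaw 8.5 up 17.4 t 29.02 F [ 0.3 -0.  -2.1] w 0.0196 q [ 0.49  0.25 -0.52  2.27  0.89  0.01  0.85]
1 ang [0.6, 1.3, 0.6] slide [-6.6, 12.4, -6.9]
2 ang [1.0, 0.8, 0.6] slide [-6.1, 12.2, -9.5]
3 ang [1.0, 0.7, 0.6] slide [-5.7, 12.0, -9.9]
4 ang [1.0, 0.7, 0.6] slide [-5.3, 11.8, -10.3]
5 ang [1.0, 0.7, 0.6] slide [-5.0, 11.6, -10.6]
6 ang [1.1, 0.7, 0.6] slide [-4.6, 11.3, -11.0]
7 ang [1.1, 0.7, 0.6] slide [-4.3, 11.1, -11.4]
8 ang [1.1, 0.7, 0.6] slide [-3.9, 10.8, -11.7]
9 ang [1.1, 0.7, 0.6] slide [-3.6, 10.5, -12.1]
10 ang [1.1, 0.7, 0.6] slide [-3.2, 10.2, -12.4]
11 ang [1.1, 0.7, 0.6] slide [-2.9, 9.9, -12.8]
12 ang [1.1, 0.6, 0.6] slide [-2.5, 9.6, -13.1]
```

View pics/s19.png

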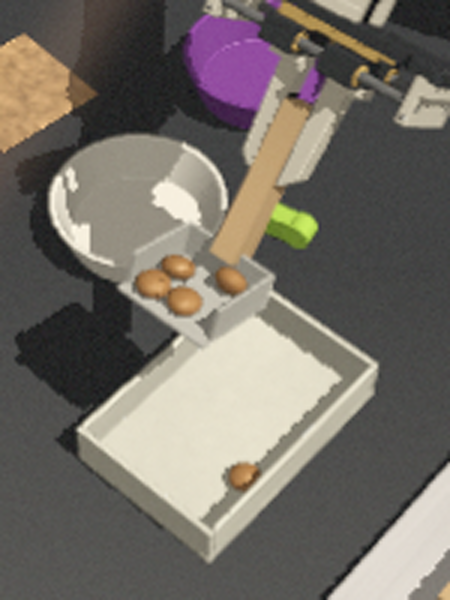

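send_rows([
  {"angular": [0.6, 1.0, 0.6], "slide": [-4, 8, -6], "fingers": 0},
  {"angular": [1.0, 0.8, 0.6], "slide": [-6.1, 12.2, -9.5], "fingers": 0},
  {"angular": [1.0, 0.7, 0.6], "slide": [-5.7, 12.0, -9.9], "fingers": 0},
  {"angular": [1.0, 0.7, 0.6], "slide": [-5.3, 11.8, -10.3], "fingers": 0},
  {"angular": [1.0, 0.7, 0.6], "slide": [-5.0, 11.6, -10.6], "fingers": 0},
  {"angular": [1.1, 0.7, 0.6], "slide": [-4.6, 11.3, -11.0], "fingers": 0},
  {"angular": [1.1, 0.7, 0.6], "slide": [-4.3, 11.1, -11.4], "fingers": 0},
  {"angular": [1.1, 0.7, 0.6], "slide": [-3.9, 10.8, -11.7], "fingers": 0},
  {"angular": [1.1, 0.7, 0.6], "slide": [-3.6, 10.5, -12.1], "fingers": 0},
  {"angular": [1.1, 0.7, 0.6], "slide": [-3.2, 10.2, -12.4], "fingers": 0},
  {"angular": [1.1, 0.7, 0.6], "slide": [-2.9, 9.9, -12.8], "fingers": 0},
  {"angular": [1.1, 0.6, 0.6], "slide": [-2.5, 9.6, -13.1], "fingers": 0},
  {"angular": [0, 0, 0], "slide": [-2, 4, -2], "fingers": 0},
  {"angular": [0, 0, 0], "slide": [0, 0, 0], "fingers": 0},
])

```text
clock: 30.78
ee_pos: [0.2892, -0.1717, 0.3663]
ee_rot: [-0.588, 0.389, 0.32, 0.633]
contact_force: [0.3, -0.6, -2.7]
gripper_width: 0.0193
```

Run:
```python
from h import *
im=vision.read_camera("scene"); save(im,"s20.png",crop=(150,50,350,300),scale=2.4)
spath([.485,-.19,.075],-6.8,-20,6);
```

```text
now lip [ 0.4923 -0.1932  0.1367] yaw -6.6 up 9.7 t 30.82 F [-0.5 -0.9 -2.3] w 0.02 q [ 1.53  0.34 -1.24  2.42  1.11  0.2   0.79]
1 ang [-0.1, 0.4, 5.0] slide [4.0, -20.0, 2.1]
2 ang [0.0, 0.0, 5.0] slide [4.5, -20.7, 0.5]
3 ang [0.0, 0.0, 5.0] slide [4.9, -21.5, 0.5]
4 ang [0.0, 0.0, 5.0] slide [5.3, -22.3, 0.5]
5 ang [0.0, 0.0, 5.0] slide [5.6, -23.2, 0.4]
6 ang [0.0, 0.0, 5.0] slide [5.8, -24.1, 0.4]
```

View pics/s20.png

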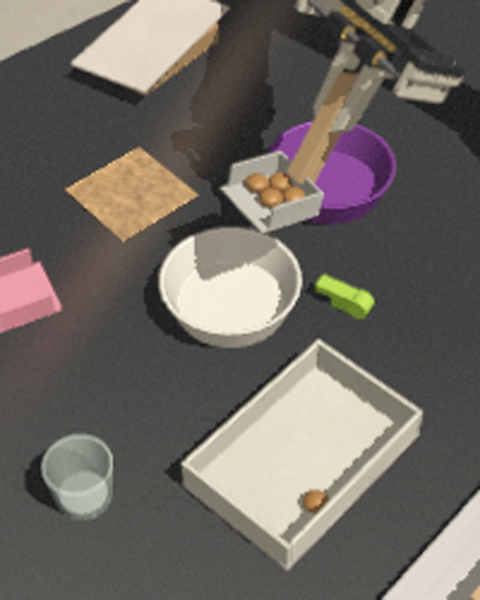

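send_rows([
  {"angular": [0, 0, 3.0], "slide": [2.4, -13.0, 0.8], "fingers": 0},
  {"angular": [0, 0, 5.0], "slide": [4.2, -20.5, 0.5], "fingers": 0},
  {"angular": [0, 0, 5.0], "slide": [4.7, -21.0, 0.5], "fingers": 0},
  {"angular": [0, 0, 5.0], "slide": [5.1, -22.0, 0.5], "fingers": 0},
  {"angular": [0, 0, 5.0], "slide": [5.5, -23.0, 0.5], "fingers": 0},
  {"angular": [0, 0, 0], "slide": [0, 0, 0], "fingers": 0},
])

```text
clock: 31.58
ee_pos: [0.3915, -0.1792, 0.3808]
ee_rot: [-0.5, 0.496, 0.44, 0.557]
contact_force: [-0.0, 0.5, -3.0]
gripper_width: 0.0197
```

Run:
```python
from h import *
im=vision.read_camera("scene"); save(im,"s21.png",crop=(150,50,350,300),scale=2.4)
spath([.487,-.19,.055],-6.8,-60,8);
```

```text
now lip [ 0.4882 -0.1879  0.0895] yaw -6.4 up -13.2 t 31.62 F [-0.2  0.9 -3.1] w 0.0199 q [ 1.23  0.55 -1.23  2.07  0.69  0.86  1.08]
1 ang [0.0, 0.4, 5.9] slide [-0.6, -30.3, 1.9]
2 ang [0.0, -0.0, 5.9] slide [-0.6, -30.8, -0.2]
3 ang [0.0, -0.0, 5.9] slide [-0.6, -31.2, -0.3]
4 ang [0.0, -0.0, 5.9] slide [-0.6, -31.7, -0.3]
5 ang [0.0, -0.0, 5.9] slide [-0.7, -32.1, -0.3]
6 ang [0.0, -0.0, 5.9] slide [-0.8, -32.5, -0.4]
7 ang [0.0, -0.0, 5.9] slide [-1.0, -32.9, -0.4]
8 ang [0.0, -0.0, 5.9] slide [-1.2, -33.3, -0.4]
```

View pics/s21.png

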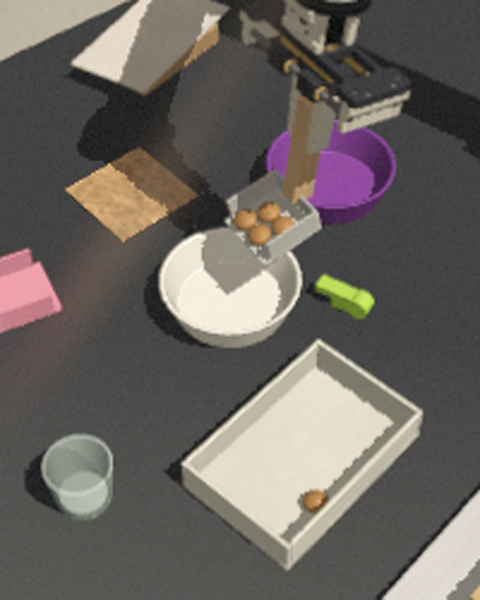

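send_rows([
  {"angular": [0, 0, 5.9], "slide": [-0.6, -30.3, 1.0], "fingers": 0},
  {"angular": [0, 0, 5.9], "slide": [-0.6, -30.8, 0], "fingers": 0},
  {"angular": [0, 0, 5.9], "slide": [-0.6, -31.2, 0], "fingers": 0},
  {"angular": [0, 0, 5.9], "slide": [-0.6, -31.7, 0], "fingers": 0},
  {"angular": [0, 0, 5.9], "slide": [-0.7, -32.1, 0], "fingers": 0},
  {"angular": [0, 0, 5.9], "slide": [-0.8, -32.5, 0], "fingers": 0},
  {"angular": [0, 0, 5.9], "slide": [-1.0, -32.9, 0], "fingers": 0},
  {"angular": [0, 0, 5.9], "slide": [-1.2, -33.3, 0], "fingers": 0},
  {"angular": [0, 0, 0], "slide": [0, 0, 0], "fingers": 0},
  {"angular": [0, 0, 0], "slide": [0, 0, 0], "fingers": 0},
  {"angular": [0, 0, 0], "slide": [0, 0, 0], "fingers": 0},
  {"angular": [0, 0, 0], "slide": [0, 0, 0], "fingers": 0},
])

```text
clock: 33.12
ee_pos: [0.6295, -0.2061, 0.3266]
ee_rot: [-0.259, 0.656, 0.626, 0.334]
contact_force: [0.1, 0.4, -1.5]
gripper_width: 0.0199
```

Run:
```python
from h import *
im=vision.read_camera("scene"); save(im,"s22.png",crop=(150,50,350,300),scale=2.4)
spath([.488,-.19,.12],-6.8,-55,3);
```

```text
now lip [ 0.4843 -0.1879  0.0563] yaw -6.5 up -60.3 t 33.17 F [ 0.3  0.2 -1.3] w 0.0198 q [ 0.64  1.02 -0.91  1.19  0.54  1.94  1.22]
1 ang [0.3, 0.2, -1.8] slide [-15.0, 22.0, 0.9]
2 ang [0.1, -0.1, -1.8] slide [-15.3, 21.5, -0.8]
3 ang [0.1, -0.1, -1.8] slide [-15.7, 20.9, -0.7]
```

View pics/s22.png

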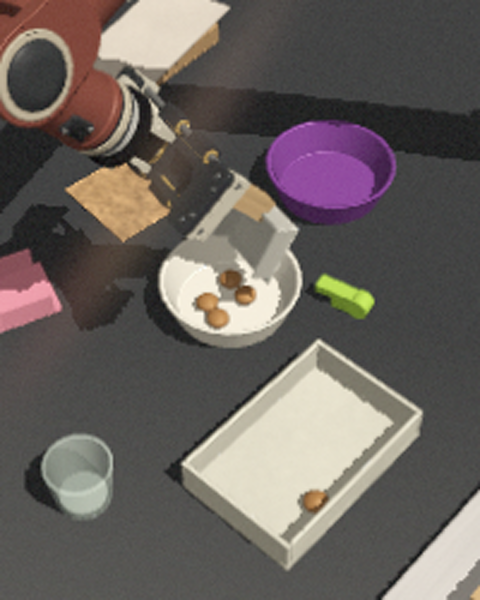

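send_rows([
  {"angular": [0.2, 0, -1.8], "slide": [-15.0, 22.0, 0], "fingers": 0},
  {"angular": [0, 0, -1.8], "slide": [-15.3, 21.5, 0], "fingers": 0},
  {"angular": [0, 0, -1.8], "slide": [-15.7, 20.9, 0], "fingers": 0},
  {"angular": [0, 0, 0], "slide": [0, 0, 0], "fingers": 0},
])

```text
clock: 33.67
ee_pos: [0.6082, -0.2033, 0.4041]
ee_rot: [-0.29, 0.643, 0.608, 0.364]
contact_force: [-0.7, 0.1, -2.8]
gripper_width: 0.0196
```

Run:
```python
from h import *
spath(tw(.009,.023,.09),TY,0,10);
```

```text
now lip [ 0.4895 -0.1884  0.1212] yaw -6.7 up -54.8 t 33.67 F [-0.7  0.1 -2.8] w 0.0196 q [ 0.68  0.9  -0.96  1.21  0.51  1.94  1.22]
1 ang [-1.1, 1.0, -5.5] slide [5.8, 20.5, 27.8]
2 ang [-1.3, 0.7, -5.5] slide [6.2, 19.8, 25.8]
3 ang [-1.4, 0.5, -5.5] slide [6.7, 19.2, 24.9]
4 ang [-1.4, 0.4, -5.5] slide [7.4, 18.6, 23.9]
5 ang [-1.4, 0.3, -5.5] slide [8.2, 18.0, 22.9]
6 ang [-1.5, 0.1, -5.5] slide [9.1, 17.6, 21.9]
7 ang [-1.5, -0.0, -5.5] slide [10.1, 17.2, 20.9]
8 ang [-1.5, -0.2, -5.5] slide [11.2, 16.9, 19.9]
9 ang [-1.4, -0.3, -5.5] slide [12.4, 16.7, 18.9]
10 ang [-1.4, -0.4, -5.5] slide [13.6, 16.7, 17.9]
```

send_rows([
  {"angular": [-1.1, 1.0, -5.5], "slide": [5.8, 20.5, 27.8], "fingers": 0},
  {"angular": [-1.3, 0.7, -5.5], "slide": [6.2, 19.8, 25.8], "fingers": 0},
  {"angular": [-1.4, 0.5, -5.5], "slide": [6.7, 19.2, 24.9], "fingers": 0},
  {"angular": [-1.4, 0.4, -5.5], "slide": [7.4, 18.6, 23.9], "fingers": 0},
  {"angular": [-1.4, 0.3, -5.5], "slide": [8.2, 18.0, 22.9], "fingers": 0},
  {"angular": [-1.5, 0.1, -5.5], "slide": [9.1, 17.6, 21.9], "fingers": 0},
  {"angular": [-1.5, 0, -5.5], "slide": [10.1, 17.2, 20.9], "fingers": 0},
  {"angular": [-1.5, -0.2, -5.5], "slide": [11.2, 16.9, 19.9], "fingers": 0},
  {"angular": [-1.4, -0.3, -5.5], "slide": [12.4, 16.7, 18.9], "fingers": 0},
  {"angular": [-1.4, -0.4, -5.5], "slide": [13.6, 16.7, 17.9], "fingers": 0},
  {"angular": [0, 0, 0], "slide": [0, 0, 0], "fingers": 0},
])

```text
clock: 35.05
ee_pos: [0.4291, 0.0227, 0.3472]
ee_rot: [0.607, -0.366, -0.448, -0.546]
contact_force: [-0.2, -0.5, -2.2]
gripper_width: 0.0197
```

Run:
```python
from h import *
im=vision.read_camera("scene"); save(im,"s23.png")
for t in ["biscuit0","scoop_lip","lid"]: print(t,[(np.round(x["location"],3).tolist(),tuv(x["location"]),round(x["score"],2)) for x in vision.landmark_of(t,"scene")[:7]])
spath(tw(.010,.023,.01),TY,0,3);
im=vision.read_camera("top"); save(im,"t23.png",crop=(160,120,310,230),scale=5)
```

```text
biscuit0 [([0.614, 0.066, 0.008], array([33.3, 40.9]), 0.59), ([0.534, -0.197, 0.021], array([ -82. , -208.6]), 0.52), ([0.543, -0.176, 0.006], array([ -70.3, -189.9]), 0.44), ([0.494, -0.207, 0.021], array([-123.5, -212.8]), 0.38)]
scoop_lip [([0.655, -0.346, -0.003], array([  17.3, -373.6]), 0.82), ([0.59, 0.044, 0.088], array([ 6.7, 21.9]), 0.61)]
lid [([0.554, 0.253, 0.012], array([-2.000e-01,  2.342e+02]), 0.9), ([0.782, -0.093, -0.003], array([ 178.4, -140.4]), 0.7)]
now lip [0.593  0.0438 0.0879] yaw 7.9 up -0.1 t 35.25 F [ 0.7 -0.2 -2. ] w 0.0199 q [ 0.63  0.49 -1.02  2.19  1.02  0.54  0.59]
1 ang [-0.0, -0.0, -0.0] slide [24.4, 8.8, 0.4]
2 ang [-0.0, -0.0, -0.0] slide [24.5, 8.9, 0.5]
3 ang [-0.0, -0.0, -0.0] slide [24.4, 8.9, 0.5]
```

View pics/s23.png

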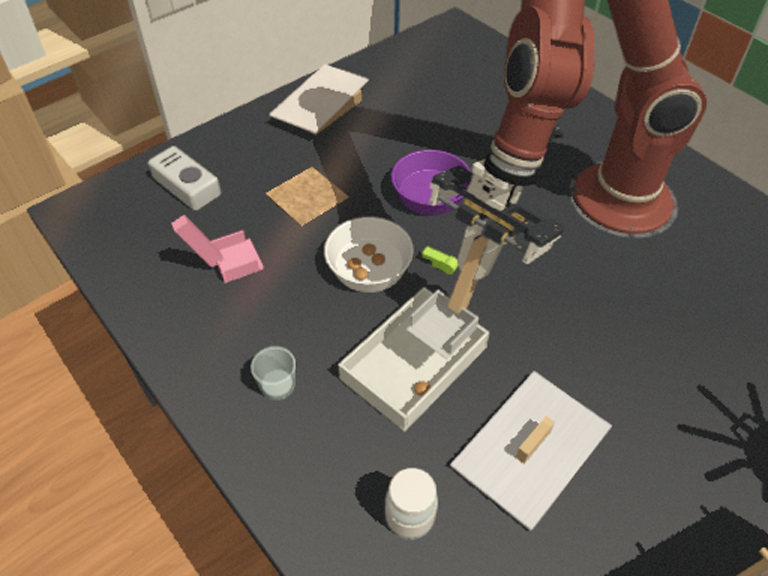

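View pics/t23.png

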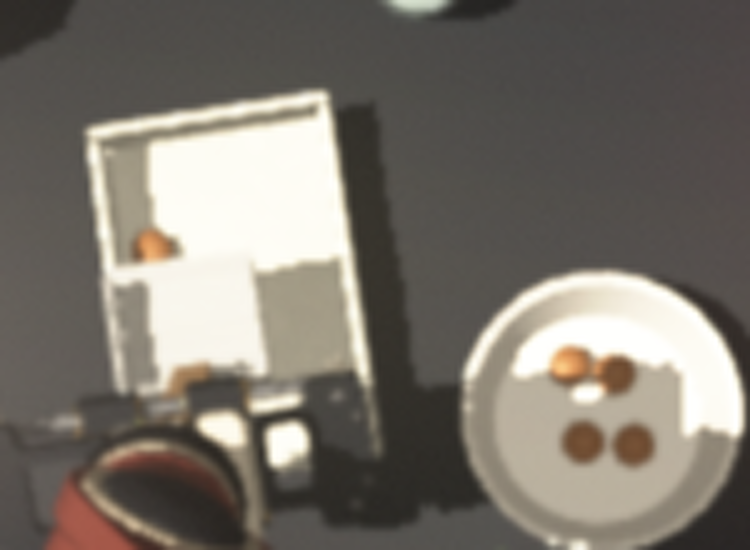

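send_rows([
  {"angular": [0, 0, 0], "slide": [24.4, 8.9, 0.4], "fingers": 0},
  {"angular": [0, 0, 0], "slide": [24.4, 8.9, 0.4], "fingers": 0},
  {"angular": [0, 0, 0], "slide": [18, 6.6, 0.4], "fingers": 0},
  {"angular": [0, 0, 0], "slide": [7, 2.5, 0.2], "fingers": 0},
  {"angular": [0, 0, 0], "slide": [2, 0.8, 0], "fingers": 0},
  {"angular": [0, 0, 0], "slide": [0, 0, 0], "fingers": 0},
])

```text
clock: 36.05
ee_pos: [0.4319, 0.0234, 0.2682]
ee_rot: [0.606, -0.364, -0.445, -0.549]
contact_force: [0.0, -0.3, -1.8]
gripper_width: 0.0198
```

Run:
```python
from h import *
print(tuv(lipnow())); spath(tw(.010,.023,.005),TY,0,1);
```

```text
[ 9.6 23.5]
now lip [0.5925 0.0459 0.0073] yaw 8.0 up 0.0 t 36.05 F [ 0.  -0.3 -1.8] w 0.0198 q [ 0.42  0.59 -0.75  2.29  1.51  0.4   0.11]
1 ang [0.0, -0.0, 0.0] slide [2.3, 0.3, -0.6]
```

send_rows([
  {"angular": [0, 0, 0], "slide": [1.6, 0.5, -0.3], "fingers": 0},
  {"angular": [0, 0, 0], "slide": [1.6, 0.5, -0.2], "fingers": 0},
  {"angular": [0, 0, 0], "slide": [1.7, -4.7, 0], "fingers": 0},
  {"angular": [0, 0, 0], "slide": [3.4, -9.4, 0], "fingers": 0},
  {"angular": [0, 0, 0], "slide": [3.4, -9.4, 0], "fingers": 0},
  {"angular": [0, 0, 0], "slide": [3.4, -9.4, 0], "fingers": 0},
  {"angular": [0, 0, 0], "slide": [3.4, -9.4, 0], "fingers": 0},
  {"angular": [0, 0, 0], "slide": [3.4, -9.4, 0], "fingers": 0},
  {"angular": [0, 0, 0], "slide": [3.4, -9.4, 0], "fingers": 0},
  {"angular": [0, 0, 0], "slide": [0, 0, 0], "fingers": 0},
])

```text
clock: 37.3
ee_pos: [0.4973, 0.0324, 0.2653]
ee_rot: [0.607, -0.363, -0.445, -0.55]
contact_force: [1.3, 0.1, 2.7]
gripper_width: 0.0196
```

Run:
```python
from h import *
print(tuv(lipnow())); spath(tw(.095,.023,.005),TY,0,1);im=vision.read_camera("scene"); save(im,"s24.png",crop=(200,150,350,300),scale=4)
```

```text
[76.1 23.5]
now lip [0.6584 0.0552 0.0047] yaw 8.0 up 0.1 t 37.3 F [1.3 0.1 2.7] w 0.0196 q [ 0.4   0.67 -0.76  2.12  1.33  0.46  0.33]
1 ang [0.0, 0.0, 0.1] slide [6.1, -18.5, -0.4]
```

View pics/s24.png

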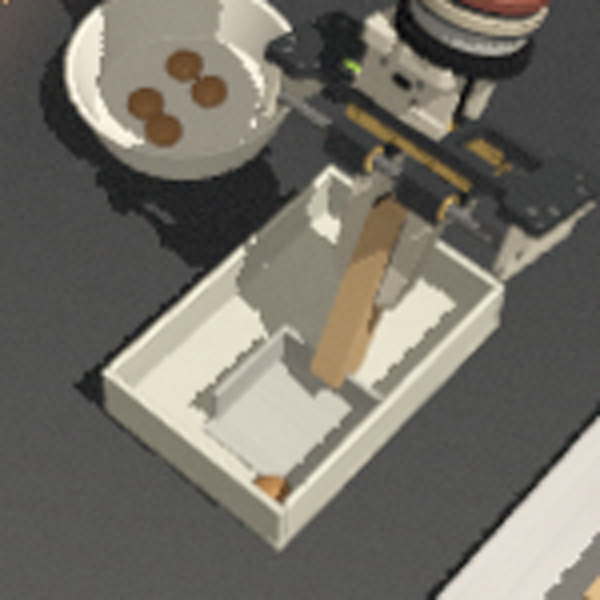

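E lies against the far wall at (270,488) in the crop. I'll push on under it.

send_rows([
  {"angular": [0, 0, 0], "slide": [1.7, -4.7, 0], "fingers": 0},
  {"angular": [0, 0, 0], "slide": [1.7, -4.7, 0], "fingers": 0},
  {"angular": [0, 0, 0], "slide": [1.7, -4.7, 0], "fingers": 0},
  {"angular": [0, 0, 0], "slide": [1.4, -3.8, 0], "fingers": 0},
  {"angular": [0, 0, 0], "slide": [0, 0, 0], "fingers": 0},
  {"angular": [0, 0, 0], "slide": [0, 0, 0], "fingers": 0},
])

```text
clock: 38.1
ee_pos: [0.5148, 0.0351, 0.2654]
ee_rot: [0.607, -0.364, -0.445, -0.549]
contact_force: [-0.9, -0.5, 5.6]
gripper_width: 0.02
```

Run:
```python
from h import *
print(tuv(lipnow())); spath(tw(.090,.023,.025),TY,10,5);im=vision.read_camera("scene"); save(im,"s25.png",crop=(200,150,350,300),scale=4)
```

```text
[93.4 23.5]
now lip [0.6755 0.0576 0.0046] yaw 8.1 up 0.0 t 38.1 F [-0.9 -0.5  5.6] w 0.02 q [ 0.4   0.69 -0.77  2.07  1.29  0.49  0.39]
1 ang [0.0, -0.0, -2.0] slide [-1.7, 9.7, -0.3]
2 ang [0.0, 0.0, -2.0] slide [-1.7, 9.5, -0.1]
3 ang [0.0, 0.0, -2.0] slide [-1.6, 9.4, -0.1]
4 ang [0.0, 0.0, -2.0] slide [-1.6, 9.2, -0.1]
5 ang [0.0, 0.0, -2.0] slide [-1.5, 9.1, -0.1]
```

View pics/s25.png

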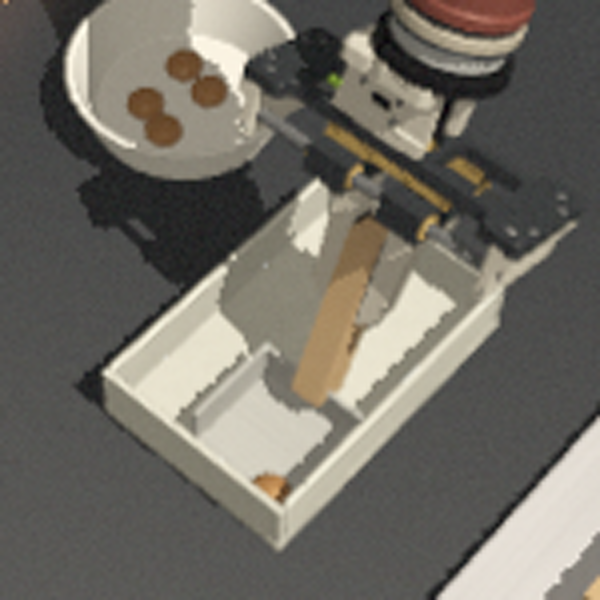

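send_rows([
  {"angular": [0, 0, 0], "slide": [1.0, -2.8, 0], "fingers": 0},
  {"angular": [0, 0, 0], "slide": [0, 0, 0], "fingers": 0},
  {"angular": [0, 0, -2.0], "slide": [-1.7, 9.7, 0], "fingers": 0},
  {"angular": [0, 0, -2.0], "slide": [-1.7, 9.5, 0], "fingers": 0},
  {"angular": [0, 0, -2.0], "slide": [-1.6, 9.4, 0], "fingers": 0},
  {"angular": [0, 0, -2.0], "slide": [-1.6, 9.2, 0], "fingers": 0},
  {"angular": [0, 0, -2.0], "slide": [-1.5, 9.1, 0], "fingers": 0},
  {"angular": [0, 0, 0], "slide": [0, 0, 0], "fingers": 0},
])

```text
clock: 39.15
ee_pos: [0.4703, 0.0282, 0.2519]
ee_rot: [0.635, -0.312, -0.398, -0.585]
contact_force: [-0.2, 0.4, -2.7]
gripper_width: 0.0194
```

Run:
```python
from h import *
print(tuv(lipnow())); spath(tw(.075,.022,.11),TY,16,8);im=vision.read_camera("scene"); save(im,"s26.png",crop=(200,150,350,300),scale=4)
```

```text
[89.7 23.1]
now lip [0.6719 0.0567 0.0219] yaw 8.1 up 9.7 t 39.15 F [-0.2  0.4 -2.7] w 0.0194 q [ 0.43  0.68 -0.78  2.26  1.99  0.49 -0.31]
1 ang [0.0, -0.0, -0.8] slide [-9.6, 0.3, -0.2]
2 ang [0.0, 0.0, -0.8] slide [-9.5, 0.2, -0.1]
3 ang [0.0, 0.0, -0.8] slide [-9.5, 0.0, -0.1]
4 ang [0.0, 0.0, -0.8] slide [-9.4, -0.1, -0.1]
5 ang [0.0, 0.0, -0.8] slide [-9.3, -0.3, -0.1]
6 ang [0.0, 0.0, -0.8] slide [-9.3, -0.4, -0.1]
7 ang [0.0, 0.0, -0.8] slide [-9.2, -0.6, -0.1]
8 ang [0.0, 0.0, -0.8] slide [-9.2, -0.7, -0.1]
```

View pics/s26.png

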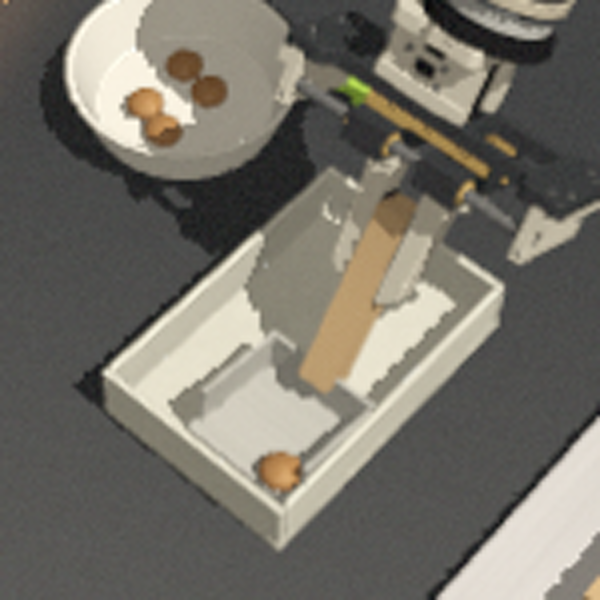

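send_rows([
  {"angular": [0, 0, -0.8], "slide": [-5, 0.3, 0], "fingers": 0},
  {"angular": [0, 0, -0.8], "slide": [-9.5, 0.2, 0], "fingers": 0},
  {"angular": [0, 0, -0.8], "slide": [-9.5, 0, 0], "fingers": 0},
  {"angular": [0, 0, -0.8], "slide": [-9.4, 0, 0], "fingers": 0},
  {"angular": [0, 0, -0.8], "slide": [-9.3, -0.3, 0], "fingers": 0},
  {"angular": [0, 0, -0.8], "slide": [-9.3, -0.4, 0], "fingers": 0},
  {"angular": [0, 0, -0.8], "slide": [-9.2, -0.6, 0], "fingers": 0},
  {"angular": [0, 0, -0.8], "slide": [-9.2, -0.7, 0], "fingers": 0},
  {"angular": [0, 0, 0], "slide": [-4, 0, 0], "fingers": 0},
  {"angular": [0, 0, 0], "slide": [0, 0, 0], "fingers": 0},
])

```text
clock: 40.45
ee_pos: [0.4329, 0.0233, 0.3167]
ee_rot: [0.652, -0.274, -0.362, -0.607]
contact_force: [-1.0, 0.2, -2.8]
gripper_width: 0.0199
```

Run:
```python
from h import *
print(tuv(lipnow())); im=vision.read_camera("scene"); save(im,"s27.png",crop=(200,100,350,300),scale=3)
spath([.485,-.19,.13],-6.8,14,14);
```

```text
[77.5 23.3]
now lip [0.6599 0.0552 0.1119] yaw 8.1 up 16.4 t 40.5 F [ 0.1 -0.6 -1.5] w 0.0202 q [ 0.54  0.52 -0.89  2.33  2.05  0.46 -0.4 ]
1 ang [0.9, 0.6, 0.2] slide [-10.0, 10.2, -11.6]
2 ang [0.9, 0.6, 0.2] slide [-9.8, 10.0, -11.6]
3 ang [0.9, 0.6, 0.2] slide [-9.6, 9.8, -11.9]
4 ang [0.9, 0.6, 0.2] slide [-9.4, 9.6, -12.2]
5 ang [0.9, 0.6, 0.2] slide [-9.2, 9.4, -12.5]
6 ang [0.9, 0.6, 0.2] slide [-9.0, 9.2, -12.7]
7 ang [0.9, 0.6, 0.2] slide [-8.7, 8.9, -13.0]
8 ang [0.9, 0.6, 0.2] slide [-8.5, 8.7, -13.2]
9 ang [0.9, 0.6, 0.2] slide [-8.3, 8.5, -13.5]
10 ang [0.9, 0.6, 0.2] slide [-8.1, 8.2, -13.7]
11 ang [0.9, 0.6, 0.2] slide [-7.9, 8.0, -13.9]
12 ang [0.9, 0.6, 0.2] slide [-7.7, 7.7, -14.2]
13 ang [0.9, 0.6, 0.2] slide [-7.4, 7.5, -14.4]
14 ang [0.9, 0.6, 0.2] slide [-7.2, 7.2, -14.6]
```

View pics/s27.png

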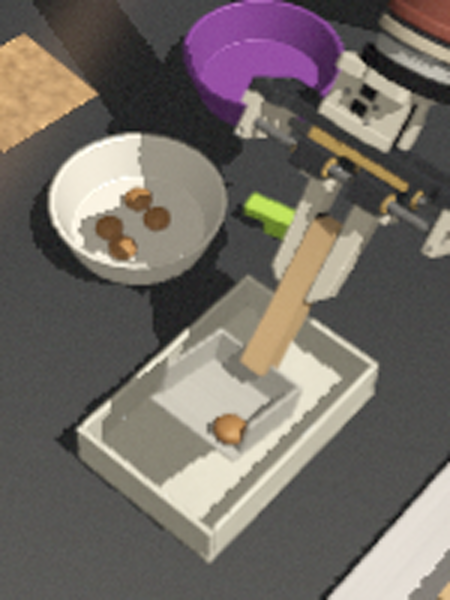

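Run:
```python
from h import *
spath([.495,-.19,.12],-6.8,8,14);
```

```text
now lip [0.6599 0.0552 0.1119] yaw 8.1 up 16.4 t 40.5 F [ 0.1 -0.6 -1.5] w 0.0202 q [ 0.54  0.52 -0.89  2.33  2.05  0.46 -0.4 ]
1 ang [0.9, 0.6, 0.6] slide [-9.5, 7.8, -11.7]
2 ang [0.9, 0.6, 0.6] slide [-9.2, 7.7, -11.8]
3 ang [0.9, 0.6, 0.6] slide [-8.9, 7.5, -12.1]
4 ang [0.9, 0.6, 0.6] slide [-8.6, 7.4, -12.4]
5 ang [0.9, 0.6, 0.6] slide [-8.3, 7.2, -12.7]
6 ang [0.9, 0.6, 0.6] slide [-8.0, 7.0, -12.9]
7 ang [0.9, 0.6, 0.6] slide [-7.8, 6.8, -13.2]
8 ang [0.9, 0.6, 0.6] slide [-7.5, 6.7, -13.5]
9 ang [0.9, 0.6, 0.6] slide [-7.2, 6.4, -13.7]
10 ang [0.9, 0.5, 0.6] slide [-6.9, 6.2, -14.0]
11 ang [0.9, 0.5, 0.6] slide [-6.7, 6.0, -14.2]
12 ang [0.9, 0.5, 0.6] slide [-6.4, 5.8, -14.5]
13 ang [0.9, 0.5, 0.6] slide [-6.2, 5.5, -14.7]
14 ang [0.9, 0.5, 0.6] slide [-5.9, 5.3, -15.0]
```

send_rows([
  {"angular": [0.9, 0.6, 0.6], "slide": [-9.5, 7.8, -6], "fingers": 0},
  {"angular": [0.9, 0.6, 0.6], "slide": [-9.2, 7.7, -11.8], "fingers": 0},
  {"angular": [0.9, 0.6, 0.6], "slide": [-8.9, 7.5, -12.1], "fingers": 0},
  {"angular": [0.9, 0.6, 0.6], "slide": [-8.6, 7.4, -12.4], "fingers": 0},
  {"angular": [0.9, 0.6, 0.6], "slide": [-8.3, 7.2, -12.7], "fingers": 0},
  {"angular": [0.9, 0.6, 0.6], "slide": [-8.0, 7.0, -12.9], "fingers": 0},
  {"angular": [0.9, 0.6, 0.6], "slide": [-7.8, 6.8, -13.2], "fingers": 0},
  {"angular": [0.9, 0.6, 0.6], "slide": [-7.5, 6.7, -13.5], "fingers": 0},
  {"angular": [0.9, 0.6, 0.6], "slide": [-7.2, 6.4, -13.7], "fingers": 0},
  {"angular": [0.9, 0.5, 0.6], "slide": [-6.9, 6.2, -14.0], "fingers": 0},
  {"angular": [0.9, 0.5, 0.6], "slide": [-6.7, 6.0, -14.2], "fingers": 0},
  {"angular": [0.9, 0.5, 0.6], "slide": [-6.4, 5.8, -14.5], "fingers": 0},
  {"angular": [0.9, 0.5, 0.6], "slide": [-6.2, 5.5, -14.7], "fingers": 0},
  {"angular": [0.9, 0.5, 0.6], "slide": [-5.9, 5.3, -15.0], "fingers": 0},
  {"angular": [0, 0, 0], "slide": [0, 0, -5.5], "fingers": 0},
  {"angular": [0, 0, 0], "slide": [0, 0, 0], "fingers": 0},
])

```text
clock: 42.5
ee_pos: [0.3025, -0.1679, 0.3591]
ee_rot: [-0.582, 0.401, 0.329, 0.626]
contact_force: [-0.6, -0.6, -2.5]
gripper_width: 0.0197
```

Run:
```python
from h import *
im=vision.read_camera("scene"); save(im,"s28.png",crop=(150,50,350,300),scale=2.4)
print([(np.round(x["location"],3).tolist(),round(x["score"],2)) for x in vision.landmark_of("dish","scene")[:3]])
spath([.487,-.19,.055],-6.8,-60,12);
```

```text
[([0.506, -0.185, -0.001], 0.61)]
now lip [ 0.4972 -0.1902  0.1225] yaw -6.7 up 7.7 t 42.6 F [-0.2  0.5 -1.4] w 0.0198 q [ 1.48  0.42 -1.3   2.4   1.24  0.33  0.62]
1 ang [0.0, 0.0, 5.6] slide [-0.2, -26.5, -0.1]
2 ang [0.0, 0.0, 5.6] slide [0.1, -27.0, -0.1]
3 ang [0.0, 0.0, 5.6] slide [0.4, -27.5, -0.1]
4 ang [0.0, 0.0, 5.6] slide [0.6, -28.0, -0.1]
5 ang [0.0, 0.0, 5.6] slide [0.8, -28.5, -0.1]
6 ang [0.0, -0.0, 5.6] slide [0.9, -29.1, -0.1]
7 ang [0.0, -0.0, 5.6] slide [0.9, -29.6, -0.1]
8 ang [0.0, -0.0, 5.6] slide [0.9, -30.2, -0.1]
9 ang [0.0, -0.0, 5.6] slide [0.9, -30.8, -0.1]
10 ang [0.0, -0.0, 5.6] slide [0.8, -31.3, -0.1]
11 ang [0.0, -0.0, 5.6] slide [0.6, -31.8, -0.1]
12 ang [0.0, -0.0, 5.6] slide [0.4, -32.4, -0.1]
```

View pics/s28.png

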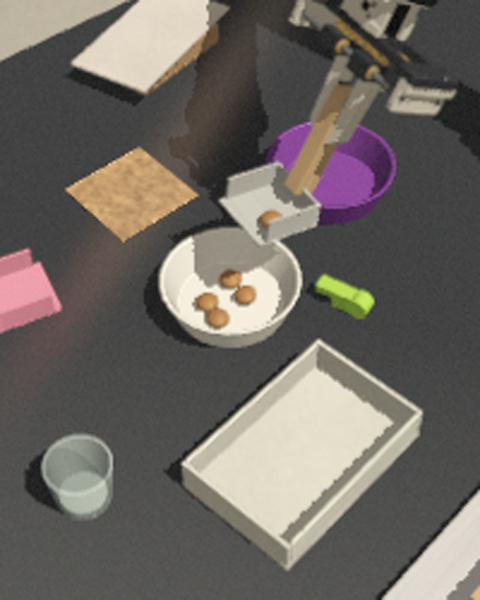

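send_rows([
  {"angular": [0, 0, 5.6], "slide": [-0.2, -26.5, 0], "fingers": 0},
  {"angular": [0, 0, 5.6], "slide": [0, -27.0, 0], "fingers": 0},
  {"angular": [0, 0, 5.6], "slide": [0.4, -27.5, 0], "fingers": 0},
  {"angular": [0, 0, 5.6], "slide": [0.6, -28.0, 0], "fingers": 0},
  {"angular": [0, 0, 5.6], "slide": [0.8, -28.5, 0], "fingers": 0},
  {"angular": [0, 0, 5.6], "slide": [0.9, -29.1, 0], "fingers": 0},
  {"angular": [0, 0, 5.6], "slide": [0.9, -29.6, 0], "fingers": 0},
  {"angular": [0, 0, 5.6], "slide": [0.9, -30.2, 0], "fingers": 0},
  {"angular": [0, 0, 5.6], "slide": [0.9, -30.8, 0], "fingers": 0},
  {"angular": [0, 0, 5.6], "slide": [0.8, -31.3, 0], "fingers": 0},
  {"angular": [0, 0, 5.6], "slide": [0.6, -31.8, 0], "fingers": 0},
  {"angular": [0, 0, 5.6], "slide": [0.4, -32.4, 0], "fingers": 0},
  {"angular": [0, 0, 0], "slide": [0, 0, 0], "fingers": 0},
  {"angular": [0, 0, 0], "slide": [0, 0, 0], "fingers": 0},
  {"angular": [0, 0, 0], "slide": [0, 0, 0], "fingers": 0},
])

```text
clock: 44.48
ee_pos: [0.6261, -0.209, 0.3334]
ee_rot: [-0.272, 0.655, 0.613, 0.348]
contact_force: [-0.3, -0.4, -3.1]
gripper_width: 0.0196
```

Run:
```python
from h import *
im=vision.read_camera("scene"); save(im,"s29.png",crop=(150,50,350,300),scale=2.4)
spath([.488,-.19,.12],-6.8,-55,3);
```

```text
now lip [ 0.4922 -0.1947  0.0573] yaw -7.1 up -57.8 t 44.52 F [ 0.1  0.1 -2.5] w 0.0198 q [ 0.66  1.01 -0.93  1.21  0.56  1.91  1.2 ]
1 ang [-0.3, -0.3, -0.9] slide [-14.4, 19.0, -0.7]
2 ang [-0.1, 0.1, -0.9] slide [-14.7, 18.8, 1.6]
3 ang [-0.1, 0.1, -0.9] slide [-14.9, 18.5, 1.6]
```

View pics/s29.png

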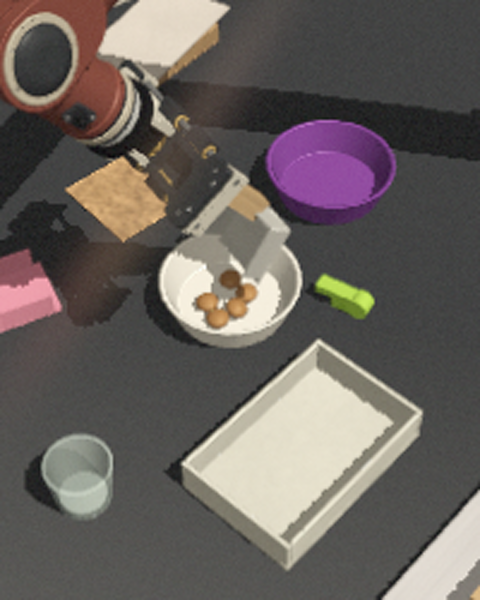

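send_rows([
  {"angular": [0, 0, -0.9], "slide": [-14.4, 19.0, 0], "fingers": 0},
  {"angular": [0, 0, -0.9], "slide": [-14.7, 18.8, 1], "fingers": 0},
  {"angular": [0, 0, -0.9], "slide": [-14.9, 18.5, 1], "fingers": 0},
  {"angular": [0, 0, 0], "slide": [0, 0, 0], "fingers": 0},
])

```text
clock: 45.02
ee_pos: [0.6083, -0.2036, 0.4048]
ee_rot: [-0.289, 0.648, 0.604, 0.363]
contact_force: [0.1, -0.1, -2.1]
gripper_width: 0.0198
```

Run:
```python
from h import *
spath([.534,-.4155,.09],-6.8,0,12);
```

```text
now lip [ 0.4884 -0.1909  0.1223] yaw -7.0 up -55.0 t 45.02 F [ 0.1 -0.1 -2.1] w 0.0198 q [ 0.68  0.9  -0.94  1.21  0.51  1.94  1.22]
1 ang [-0.3, -0.4, -4.6] slide [4.8, 17.2, -20.3]
2 ang [-0.0, 0.0, -4.6] slide [5.3, 17.2, -18.1]
3 ang [-0.0, 0.0, -4.6] slide [5.8, 17.2, -18.1]
4 ang [-0.0, 0.0, -4.6] slide [6.3, 17.2, -18.1]
5 ang [-0.0, 0.0, -4.6] slide [6.8, 17.2, -18.1]
6 ang [-0.0, 0.0, -4.6] slide [7.4, 17.3, -18.1]
7 ang [-0.0, 0.0, -4.6] slide [7.9, 17.5, -18.1]
8 ang [-0.0, 0.0, -4.6] slide [8.4, 17.7, -18.1]
9 ang [-0.0, -0.0, -4.6] slide [8.9, 17.9, -18.2]
10 ang [-0.0, -0.0, -4.6] slide [9.3, 18.1, -18.2]
11 ang [-0.0, -0.0, -4.6] slide [9.8, 18.4, -18.2]
12 ang [-0.0, -0.0, -4.6] slide [10.2, 18.7, -18.2]
```

send_rows([
  {"angular": [-0.3, -0.4, -4.6], "slide": [4.8, 17.2, -20.3], "fingers": 0},
  {"angular": [0, 0, -4.6], "slide": [5.3, 17.2, -18.1], "fingers": 0},
  {"angular": [0, 0, -4.6], "slide": [5.8, 17.2, -18.1], "fingers": 0},
  {"angular": [0, 0, -4.6], "slide": [6.3, 17.2, -18.1], "fingers": 0},
  {"angular": [0, 0, -4.6], "slide": [6.8, 17.2, -18.1], "fingers": 0},
  {"angular": [0, 0, -4.6], "slide": [7.4, 17.3, -18.1], "fingers": 0},
  {"angular": [0, 0, -4.6], "slide": [7.9, 17.5, -18.1], "fingers": 0},
  {"angular": [0, 0, -4.6], "slide": [8.4, 17.7, -18.1], "fingers": 0},
  {"angular": [0, 0, -4.6], "slide": [8.9, 17.9, -18.2], "fingers": 0},
  {"angular": [0, 0, -4.6], "slide": [9.3, 18.1, -18.2], "fingers": 0},
  {"angular": [0, 0, -4.6], "slide": [9.8, 18.4, -18.2], "fingers": 0},
  {"angular": [0, 0, -4.6], "slide": [10.2, 18.7, -18.2], "fingers": 0},
  {"angular": [0, 0, 0], "slide": [0, 0, 0], "fingers": 0},
])

```text
clock: 46.65
ee_pos: [0.3699, -0.3983, 0.3446]
ee_rot: [-0.549, 0.444, 0.372, 0.603]
contact_force: [0.4, 0.2, -2.7]
gripper_width: 0.0196
```

Run:
```python
from h import *
im=vision.read_camera("scene"); save(im,"s30.png")
for t in ["scoop_lip","mat"]: print(t,[(np.round(x["location"],3).tolist(),round(x["score"],2)) for x in vision.landmark_of(t,"scene")[:3]])
spath([.534,-.4155,.008],-6.8,0,3);
```

```text
scoop_lip [([0.653, -0.345, -0.005], 0.91), ([0.527, -0.417, 0.086], 0.62)]
mat [([0.494, -0.409, -0.001], 0.6), ([0.494, -0.211, 0.022], 0.29)]
now lip [ 0.5347 -0.4143  0.0869] yaw -6.9 up -0.1 t 46.8 F [ 0.4 -0.8 -2.8] w 0.0196 q [ 1.52  0.75 -1.17  1.88  0.85  0.72  1.44]
1 ang [-0.1, 0.1, -0.0] slide [24.7, 9.3, 0.1]
2 ang [-0.0, -0.0, -0.0] slide [24.7, 9.3, -0.5]
3 ang [-0.0, -0.0, -0.0] slide [24.7, 9.3, -0.5]
```

View pics/s30.png

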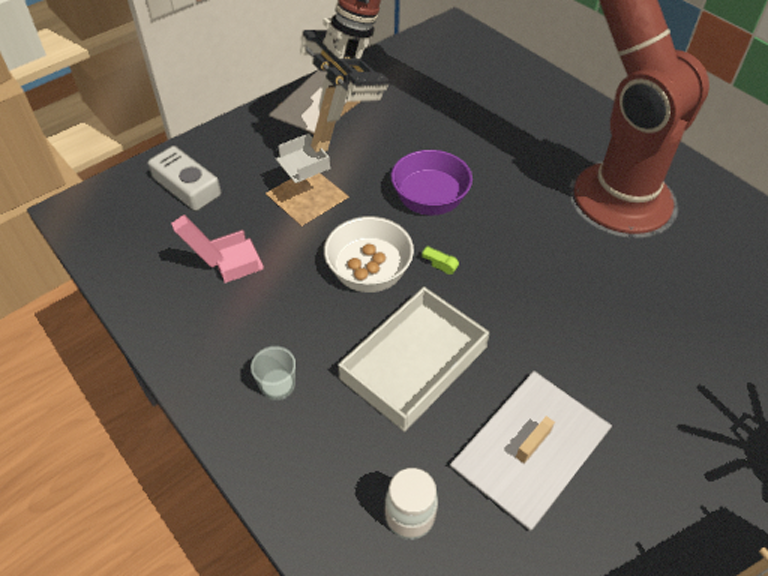

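send_rows([
  {"angular": [0, 0, 0], "slide": [24.7, 9.3, 0], "fingers": 0},
  {"angular": [0, 0, 0], "slide": [24.7, 9.3, 0], "fingers": 0},
  {"angular": [0, 0, 0], "slide": [14, 5.3, 0], "fingers": 0},
  {"angular": [0, 0, 0], "slide": [8, 3, 0], "fingers": 0},
  {"angular": [0, 0, 0], "slide": [4, 1.5, 0], "fingers": 0},
  {"angular": [0, 0, 0], "slide": [0, 0, 0], "fingers": 0},
])

```text
clock: 47.55
ee_pos: [0.3724, -0.3963, 0.2672]
ee_rot: [-0.553, 0.44, 0.37, 0.603]
contact_force: [-0.0, -0.2, -2.0]
gripper_width: 0.0195
```

Run:
```python
from h import *
spath([.534,-.4155,.004],-6.8,0,1);
```

```text
now lip [ 0.533  -0.4157  0.0061] yaw -7.0 up -0.1 t 47.55 F [-0.  -0.2 -2. ] w 0.0195 q [ 1.44  0.82 -1.    1.96  1.02  0.55  1.31]
1 ang [-0.2, 0.0, -0.1] slide [2.4, 0.2, 0.1]
```

send_rows([
  {"angular": [0, 0, 0], "slide": [1, 0.3, 0], "fingers": 0},
  {"angular": [0, 0, 0], "slide": [1, 0.3, 0], "fingers": 0},
  {"angular": [0, 0, 0], "slide": [0.5, 0.2, 0], "fingers": 0},
  {"angular": [0, 0, 0], "slide": [0, 0, 0], "fingers": 0},
])

```text
clock: 48.05
ee_pos: [0.3723, -0.3965, 0.2647]
ee_rot: [-0.553, 0.44, 0.37, 0.603]
contact_force: [-1.5, 0.5, 0.1]
gripper_width: 0.0196
```

Run:
```python
from h import *
spath([.534,-.4155,.004],-6.8,0,1);im=vision.read_camera("scene"); save(im,"s31.png",crop=(150,0,320,200),scale=3)
```

```text
now lip [ 0.533  -0.4159  0.0036] yaw -7.0 up -0.1 t 48.05 F [-1.5  0.5  0.1] w 0.0196 q [ 1.43  0.82 -0.99  1.96  1.03  0.55  1.3 ]
1 ang [-0.2, -0.0, -0.1] slide [-0.0, -0.7, 0.2]
```

View pics/s31.png

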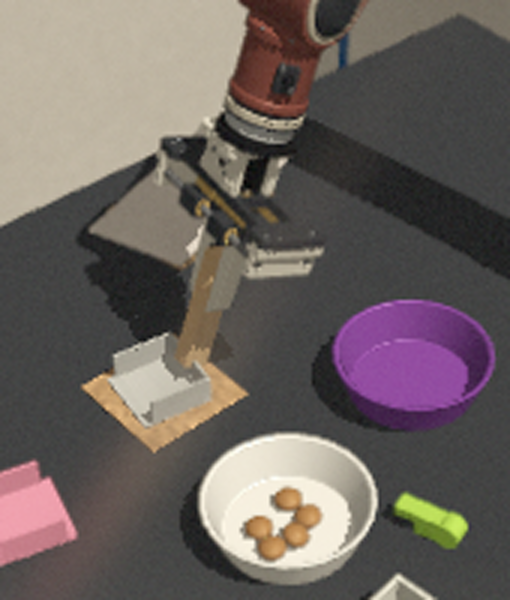

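send_rows([
  {"angular": [0, 0, 0], "slide": [0, 0, 0], "fingers": 0.4},
  {"angular": [0, 0, 0], "slide": [0, 0, 0], "fingers": 0.7},
  {"angular": [0, 0, 0], "slide": [0, 0, 0], "fingers": 1},
  {"angular": [0, 0, 0], "slide": [0, 0, 0], "fingers": 1},
  {"angular": [0, 0, 0], "slide": [0, 0, 0], "fingers": 1},
  {"angular": [0, 0, 0], "slide": [0, 0, 0], "fingers": 1},
  {"angular": [0, 0, 0], "slide": [-20, 0, 0], "fingers": 1},
  {"angular": [0, 0, 0], "slide": [-40, 0, 0], "fingers": 1},
  {"angular": [0, 0, 0], "slide": [-40, 0, 0], "fingers": 1},
  {"angular": [0, 0, 0], "slide": [-30, 0, 0], "fingers": 1},
  {"angular": [0, 0, 0], "slide": [0, 0, 0], "fingers": 1},
])

```text
clock: 49.48
ee_pos: [0.3282, -0.3914, 0.3882]
ee_rot: [-0.553, 0.44, 0.369, 0.603]
contact_force: [0.9, 0.6, -0.9]
gripper_width: 0.0931
```

Run:
```python
from fit import *
ms={}
for c in ("scene","top"):
    im=vision.read_camera(c); save(im,c+"32.png")
    for t in ["scoop","scoop_lip","lid","dish"]: print(c,t,[(np.round(x["location"],3).tolist(),round(x["score"],2)) for x in vision.landmark_of(t,c)[:3]])
    l=[x for x in vision.cut_out("lid",c) if x["region"].sum()>2500]
    if l: ms[c]=l[0]["region"].astype(float); print(ms[c].sum())
for c in ms: print(c,fitbox({c:ms[c]},.216,.146,.008,.014,[.551,.25,7.8]))
s,r,g=gp(); print(g,s["qpos"].round(2),s["clock"])
```

```text
scene scoop [([0.497, -0.408, 0.001], 0.92), ([0.691, -0.352, -0.006], 0.88), ([0.496, -0.411, -0.002], 0.4)]
scene scoop_lip [([0.535, -0.415, 0.006], 0.79), ([0.653, -0.347, -0.001], 0.67), ([0.429, -0.401, 0.106], 0.46)]
scene lid []
scene dish [([0.508, -0.188, -0.002], 0.79), ([0.291, -0.26, 0.001], 0.73)]
5389.0
top scoop [([0.689, -0.353, -0.0], 0.88), ([0.501, -0.411, 0.003], 0.61)]
top scoop_lip [([0.532, -0.413, 0.004], 0.7), ([0.656, -0.344, 0.002], 0.68)]
top lid [([0.545, 0.193, 0.007], 0.82), ([0.49, -0.211, 0.02], 0.66), ([0.783, -0.087, 0.003], 0.27)]
top dish [([0.292, -0.259, 0.0], 0.86), ([0.508, -0.189, 0.002], 0.68), ([0.592, 0.02, 0.001], 0.59)]
3616.0
scene (array([0.5439, 0.1963, 7.6059]), np.float64(0.025))
top (array([0.5424, 0.1947, 7.9988]), np.float64(0.037))
[ 0.3847431  -0.39772491  0.22924747] [ 1.67  0.69 -1.27  1.92  0.75  0.77  1.54] 50.075
```

View pics/scene32.png

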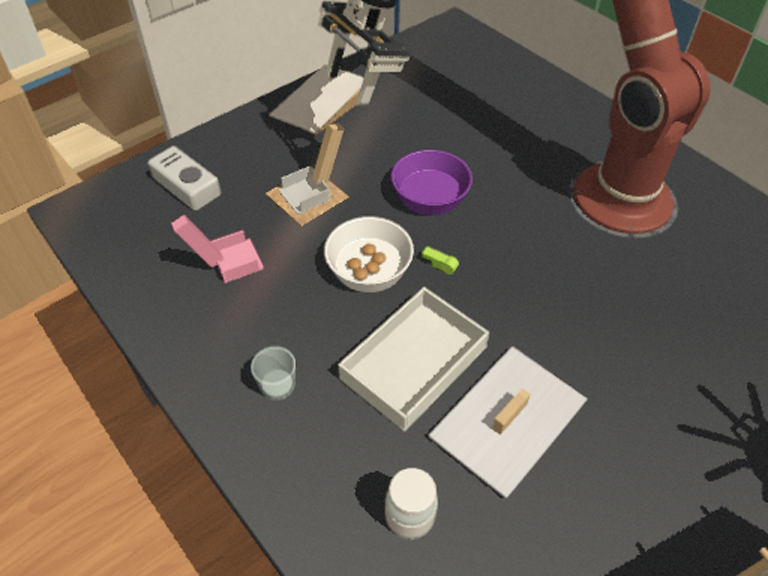

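Run:
```python
from h import *
plan([.543,.1955,.20],orient(97.8),step=50)
```

```text
t 50.08 g [ 0.3847 -0.3977  0.2292] F [ 0.3 -0.4 -0.1] w 0.0926
rot total [-14.67  -2.45  19.8 ] rows 3 each [-4.89 -0.82  6.6 ]
slide total [  19.3 -292.3  552.1] rows 13 each [  1.5 -22.5  42.5]
```

send_rows([
  {"angular": [-4.9, -0.8, 6.6], "slide": [0, 0, 0], "fingers": 1},
  {"angular": [-4.9, -0.8, 6.6], "slide": [0, 0, 0], "fingers": 1},
  {"angular": [-4.9, -0.8, 6.6], "slide": [0, 0, 0], "fingers": 1},
  {"angular": [0, 0, 0], "slide": [0, -22.5, 42.5], "fingers": 1},
  {"angular": [0, 0, 0], "slide": [0, -22.5, 42.5], "fingers": 1},
  {"angular": [0, 0, 0], "slide": [0, -22.5, 42.5], "fingers": 1},
  {"angular": [0, 0, 0], "slide": [0, -22.5, 42.5], "fingers": 1},
  {"angular": [0, 0, 0], "slide": [0, -22.5, 42.5], "fingers": 1},
  {"angular": [0, 0, 0], "slide": [0, -22.5, 42.5], "fingers": 1},
  {"angular": [0, 0, 0], "slide": [0, -22.5, 42.5], "fingers": 1},
  {"angular": [0, 0, 0], "slide": [0, -22.5, 42.5], "fingers": 1},
  {"angular": [0, 0, 0], "slide": [0, -22.5, 42.5], "fingers": 1},
  {"angular": [0, 0, 0], "slide": [0, -22.5, 42.5], "fingers": 1},
  {"angular": [0, 0, 0], "slide": [0, -22.5, 42.5], "fingers": 1},
  {"angular": [0, 0, 0], "slide": [0, -22.5, 42.5], "fingers": 1},
  {"angular": [0, 0, 0], "slide": [0, -22.5, 42.5], "fingers": 1},
  {"angular": [0, 0, 0], "slide": [0, 0, 0], "fingers": 1},
])

```text
clock: 52.2
ee_pos: [0.5424, 0.2003, 0.3861]
ee_rot: [-0.534, 0.462, 0.535, 0.464]
contact_force: [-0.3, 0.4, 0.3]
gripper_width: 0.0932
```

Run:
```python
from h import *
plan([.543,.1955,.0387],orient(97.8),step=50); print(manip.observe()["qpos"].round(2))
im=vision.read_camera("scene"); save(im,"s33.png")
```

```text
t 52.2 g [0.5425 0.2008 0.2191] F [-0.3  0.4  0.3] w 0.0932
rot total [0.37 0.17 0.05] rows 1 each [0.37 0.17 0.05]
slide total [ 1.804e+02  1.000e-01 -4.800e+00] rows 4 each [45.1  0.  -1.2]
[ 0.2   0.72 -1.04  1.65  0.66  1.17  0.71]
```

View pics/s33.png

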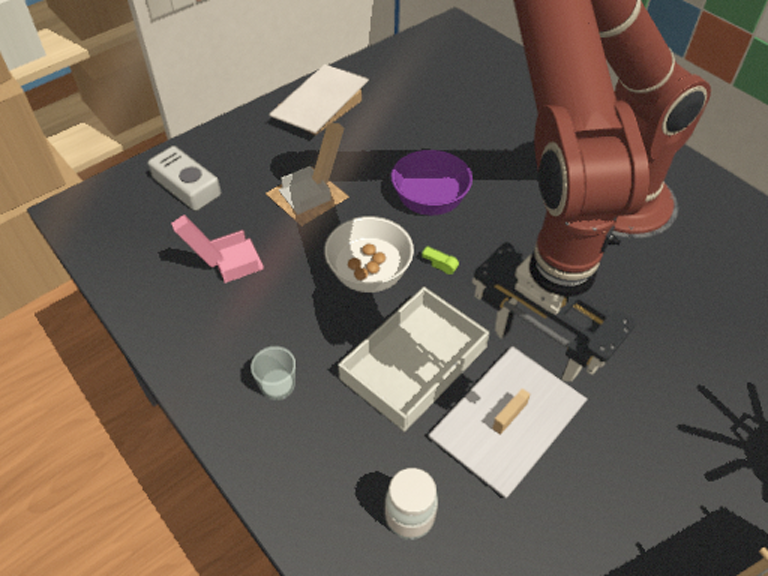

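send_rows([
  {"angular": [0, 0, 0], "slide": [45, 0, -4.8], "fingers": 1},
  {"angular": [0, 0, 0], "slide": [50, 0, 0], "fingers": 1},
  {"angular": [0, 0, 0], "slide": [40, 0, 0], "fingers": 1},
  {"angular": [0, 0, 0], "slide": [30, 0, 0], "fingers": 1},
  {"angular": [0, 0, 0], "slide": [15, 0, 0], "fingers": 1},
  {"angular": [0, 0, 0], "slide": [0, 0, 0], "fingers": 1},
])

```text
clock: 53.0
ee_pos: [0.5437, 0.1899, 0.2053]
ee_rot: [0.533, -0.466, -0.532, -0.464]
contact_force: [-0.1, 0.1, 1.1]
gripper_width: 0.093
```

send_rows([
  {"angular": [0, 0, 0], "slide": [0, 0, 0], "fingers": 0},
  {"angular": [0, 0, 0], "slide": [0, 0, 0], "fingers": 0},
  {"angular": [0, 0, 0], "slide": [0, 0, 0], "fingers": 0},
  {"angular": [0, 0, 0], "slide": [0, 0, 0], "fingers": 0},
  {"angular": [0, 0, 0], "slide": [0, 0, 0], "fingers": 0},
  {"angular": [0, 0, 0], "slide": [0, 0, 0], "fingers": 0},
  {"angular": [0, 0, 0], "slide": [0, 0, 0], "fingers": 0},
  {"angular": [0, 0, 0], "slide": [0, 0, 0], "fingers": 0},
  {"angular": [0, 0, 0], "slide": [0, 0, 0], "fingers": 0},
], newtons=40)

```text
clock: 54.12
ee_pos: [0.5435, 0.1912, 0.2058]
ee_rot: [0.533, -0.465, -0.533, -0.465]
contact_force: [-0.5, 0.8, -0.2]
gripper_width: 0.0159
```

Run:
```python
from fit import *
plan([.543,.1955,.135],orient(97.8),step=50); print(manip.observe()["qpos"].round(2))
```

```text
t 54.12 g [0.5435 0.1912 0.0388] F [-0.5  0.8 -0.2] w 0.0159
rot total [ 0.02 -0.02 -0.  ] rows 1 each [ 0.02 -0.02 -0.  ]
slide total [-96.2  -0.    4.3] rows 2 each [-48.1  -0.    2.1]
[ 0.12  0.92 -0.85  1.81  0.92  0.86  0.52]
```

send_rows([
  {"angular": [0, 0, 0], "slide": [-5, 0, 0], "fingers": 0},
  {"angular": [0, 0, 0], "slide": [-15, 0, 0], "fingers": 0},
  {"angular": [0, 0, 0], "slide": [-25, 0, 0], "fingers": 0},
  {"angular": [0, 0, 0], "slide": [-25, 0, 0], "fingers": 0},
  {"angular": [0, 0, 0], "slide": [-20, 0, 0], "fingers": 0},
  {"angular": [0, 0, 0], "slide": [-10, 0, 0], "fingers": 0},
  {"angular": [0, 0, 0], "slide": [0, 0, 0], "fingers": 0},
])

```text
clock: 55.0
ee_pos: [0.5437, 0.191, 0.3064]
ee_rot: [0.533, -0.465, -0.532, -0.465]
contact_force: [-0.4, -0.1, -2.3]
gripper_width: 0.0158
```

Run:
```python
from fit import *
s,r,g=gp(); print(g)
for c in ("scene","top"):
    im=vision.read_camera(c); save(im,c+"34.png")
    l=[x for x in vision.cut_out("lid",c)]
    print(c,[(round(x["score"],2),x["region"].sum()) for x in l])
    print([(np.round(x["location"],3).tolist(),round(x["score"],2)) for x in vision.landmark_of("lid",c)[:3]], [(np.round(x["location"],3).tolist(),round(x["score"],2)) for x in vision.landmark_of("tin",c)[:3]])
    if l and l[0]["region"].sum()>1500:
        m=l[0]["region"]; z=g[2]-.0307
        cs,_=cv2.findContours(m.astype(np.uint8),cv2.RETR_EXTERNAL,cv2.CHAIN_APPROX_NONE); k=max(cs,key=cv2.contourArea).reshape(-1,2)
        print(cv2.minAreaRect((unproj(c,k,z+.006)[:,:2]*1000).astype(np.float32)))
plan(tw(0,0,.137),orient(98.0),step=40)
```

```text
[0.54384354 0.19086834 0.13936211]
scene [(0.86, np.int64(3954))]
[([0.549, 0.192, 0.112], 0.95), ([0.496, -0.18, 0.022], 0.54)] [([0.584, 0.02, 0.0], 0.69)]
((583.170654296875, 198.13107299804688), (146.6487274169922, 146.71694946289062), 8.002279281616211)
top [(0.88, np.int64(1357)), (0.36, np.int64(68))]
[([0.492, -0.211, 0.024], 0.26)] [([0.59, 0.022, 0.001], 0.85)]
t 55.4 g [0.5434 0.1908 0.1383] F [-0.2 -0.4 -2.5] w 0.0157
rot total [-0.19 -0.07 -0.06] rows 1 each [-0.19 -0.07 -0.06]
slide total [   1.3  -18.7 -174. ] rows 5 each [  0.3  -3.7 -34.8]
```

View pics/scene34.png

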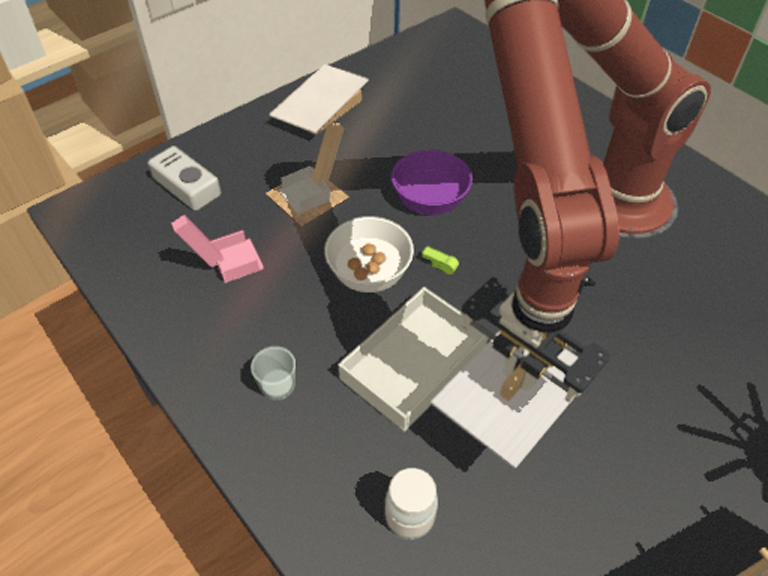

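View pics/top34.png

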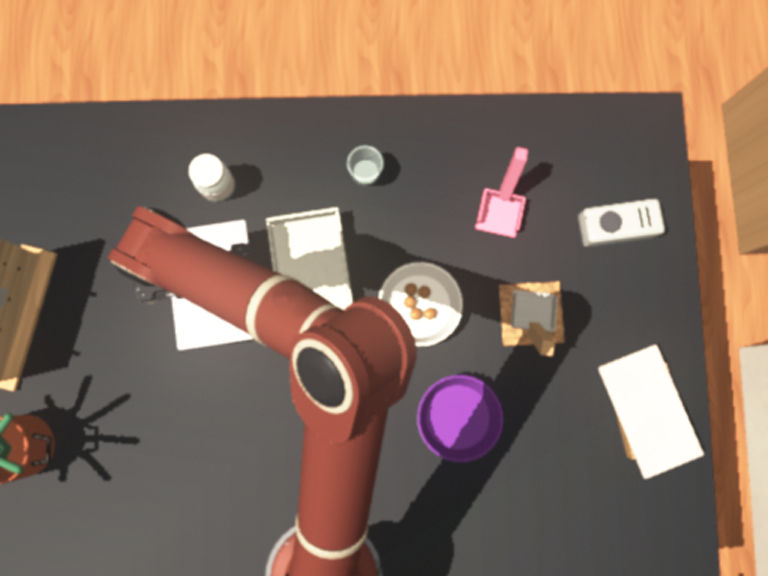

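send_rows([
  {"angular": [-0.2, 0, 0], "slide": [0, -2, -20], "fingers": 0},
  {"angular": [0, 0, 0], "slide": [0, -3, -35], "fingers": 0},
  {"angular": [0, 0, 0], "slide": [0, -4, -40], "fingers": 0},
  {"angular": [0, 0, 0], "slide": [0, -4, -40], "fingers": 0},
  {"angular": [0, 0, 0], "slide": [0, -3, -28], "fingers": 0},
  {"angular": [0, 0, 0], "slide": [0, -1, -11], "fingers": 0},
  {"angular": [0, 0, 0], "slide": [0, 0, 0], "fingers": 0},
  {"angular": [0, 0, 0], "slide": [20, 0, 0], "fingers": 0},
  {"angular": [0, 0, 0], "slide": [20, 0, 0], "fingers": 0},
  {"angular": [0, 0, 0], "slide": [0, 0, 0], "fingers": 0},
])

```text
clock: 56.65
ee_pos: [0.5836, 0.0214, 0.2632]
ee_rot: [-0.533, 0.465, 0.535, 0.462]
contact_force: [-0.1, -0.5, -2.7]
gripper_width: 0.0159
```

Run:
```python
from fit import *
s,r,g=gp(); print(g,tuv(g))
im=vision.read_camera("scene"); save(im,"s35.png",crop=(200,150,350,300),scale=4)
print([(np.round(x["location"],4).tolist(),tuv(x["location"]),round(x["score"],2)) for x in vision.landmark_of("lid","scene")[:2]])
l=vision.cut_out("lid","scene"); m=l[0]["region"]; print(m.sum())
z=g[2]-.0307; cs,_=cv2.findContours(m.astype(np.uint8),cv2.RETR_EXTERNAL,cv2.CHAIN_APPROX_NONE); k=max(cs,key=cv2.contourArea).reshape(-1,2)
for zz in (z,z+.006):
  P=unproj("scene",k,zz); q=np.array([tuv(p) for p in P]); print("max u",np.percentile(q[:,0],98),q[:,0].max(),"v",q[:,1].min(),q[:,1].max())
plan(tw(-.002,0,g[2]),orient(98.0))
im=vision.read_camera("top"); save(im,"t35.png",crop=(150,110,330,250),scale=4)
```

```text
[0.58271875 0.02099678 0.09620983] [-3.6  0.2]
[([0.5881, 0.0256, 0.0686], array([2.4, 4. ]), 0.73)]
3311
max u 105.3 105.4 v -74.5 75.2
max u 107.8 107.9 v -71.6 77.1
t 56.8 g [0.5848 0.0216 0.0991] F [ 0.3 -0.4 -1.7] w 0.016
rot total [ 0.04 -0.03  0.02] rows 1 each [ 0.04 -0.03  0.02]
slide total [ 2.9  0.5 -0.6] rows 1 each [ 2.9  0.5 -0.6]
```

View pics/s35.png

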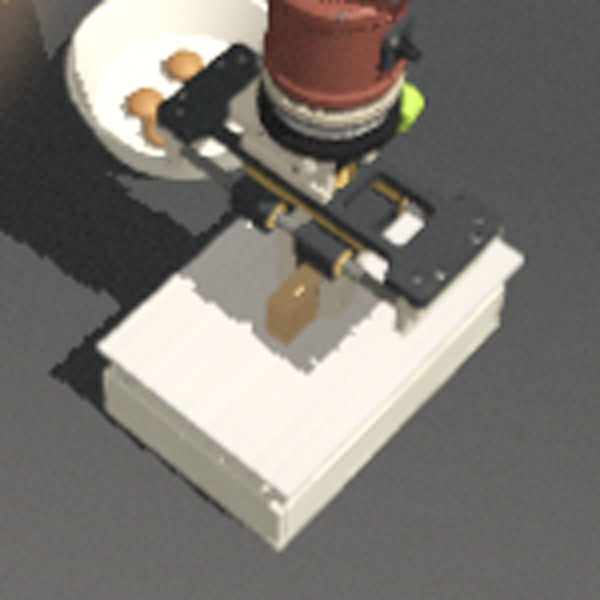

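View pics/t35.png

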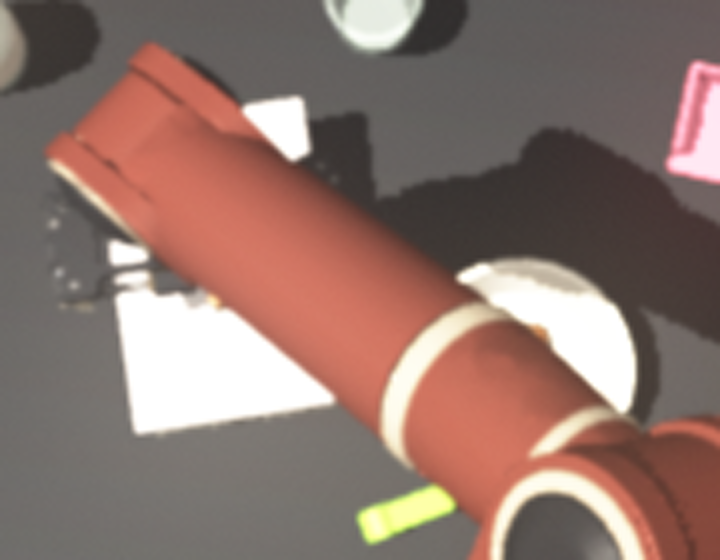

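send_rows([
  {"angular": [0, 0, 0], "slide": [8, 0, -1], "fingers": 0},
  {"angular": [0, 0, 0], "slide": [6, 0, 0], "fingers": 0},
  {"angular": [0, 0, 0], "slide": [4, 0, 0], "fingers": 0},
  {"angular": [0, 0, 0], "slide": [2, 0, 0], "fingers": 0},
  {"angular": [0, 0, 0], "slide": [1.5, 0, 0], "fingers": 0},
  {"angular": [0, 0, 0], "slide": [0, 0, 0], "fingers": 0},
  {"angular": [0, 0, 0], "slide": [0, 0, 0], "fingers": 0},
])

```text
clock: 57.72
ee_pos: [0.5848, 0.0201, 0.2447]
ee_rot: [0.534, -0.464, -0.533, -0.464]
contact_force: [-0.1, -0.2, -2.2]
gripper_width: 0.0156
```

Run:
```python
from fit import *
plan(tw(-.002,0,.0757),orient(98.0))
```

```text
t 57.73 g [0.5849 0.0199 0.0777] F [-0.1 -0.2 -2.2] w 0.0156
rot total [ 0.01 -0.07  0.01] rows 1 each [ 0.01 -0.07  0.01]
slide total [2.  0.4 1. ] rows 1 each [2.  0.4 1. ]
```

send_rows([
  {"angular": [0, 0, 0], "slide": [1, 0, 0.5], "fingers": 0},
  {"angular": [0, 0, 0], "slide": [1, 0, 0], "fingers": 0},
  {"angular": [0, 0, 0], "slide": [0.7, 0, 0], "fingers": 0},
  {"angular": [0, 0, 0], "slide": [0, 0, 0], "fingers": 0},
])

```text
clock: 58.22
ee_pos: [0.5847, 0.0207, 0.2428]
ee_rot: [0.534, -0.464, -0.533, -0.464]
contact_force: [-1.9, -1.4, 5.3]
gripper_width: 0.0157
```

Run:
```python
from fit import *
plan(tw(-.002,0,.0757),orient(98.0))
```

```text
t 58.23 g [0.5848 0.0205 0.0758] F [-1.9 -1.4  5.3] w 0.0157
rot total [-0.   -0.09  0.02] rows 1 each [-0.   -0.09  0.02]
slide total [0.1 0.3 0.3] rows 1 each [0.1 0.3 0.3]
```

Contact comes at z = 0.0758, the same grasp height as when the lid was seated at the start. I'll release and retreat.

send_rows([
  {"angular": [0, 0, 0], "slide": [0, 0, 0], "fingers": 0.5},
  {"angular": [0, 0, 0], "slide": [0, 0, 0], "fingers": 1},
  {"angular": [0, 0, 0], "slide": [0, 0, 0], "fingers": 1},
  {"angular": [0, 0, 0], "slide": [0, 0, 0], "fingers": 1},
  {"angular": [0, 0, 0], "slide": [0, 0, 0], "fingers": 1},
  {"angular": [0, 0, 0], "slide": [-20, 0, 0], "fingers": 1},
  {"angular": [0, 0, 0], "slide": [-45, 0, 0], "fingers": 1},
  {"angular": [0, 0, 0], "slide": [-50, 0, 0], "fingers": 1},
  {"angular": [0, 0, 0], "slide": [-50, 0, 0], "fingers": 1},
  {"angular": [0, 0, 0], "slide": [0, 20, 45], "fingers": 1},
  {"angular": [0, 0, 0], "slide": [0, 20, 45], "fingers": 1},
  {"angular": [0, 0, 0], "slide": [0, 10, 50], "fingers": 1},
  {"angular": [0, 0, 0], "slide": [0, 0, 50], "fingers": 1},
  {"angular": [0, 0, 0], "slide": [0, 0, 50], "fingers": 1},
  {"angular": [0, 0, 0], "slide": [0, 0, 0], "fingers": 1},
  {"angular": [0, 0, 0], "slide": [0, 0, 0], "fingers": 1},
])

```text
clock: 60.22
ee_pos: [0.5017, 0.2511, 0.4072]
ee_rot: [0.534, -0.464, -0.533, -0.464]
contact_force: [0.5, -0.6, -0.5]
gripper_width: 0.0932
```

Run:
```python
from fit import *
for c in ("scene","top"):
    im=vision.read_camera(c); save(im,c+"36.png")
    for t in ["lid","scoop","scoop_lip","scoop_grip","dish","whistle","tealight","jar","biscuit0"]: print(c,t,[(np.round(x["location"],3).tolist(),round(x["score"],2)) for x in vision.landmark_of(t,c)[:5]])
    l=[x for x in vision.cut_out("lid",c)]
    if l and l[0]["region"].sum()>2500: print(fitbox({c:l[0]["region"].astype(float)},.216,.146,.045,.051,[.586,.021,8]))
im=vision.read_camera("scene"); save(im,"s36z.png",crop=(200,150,350,300),scale=4)
s=manip.observe(); print(s["clock"],s["ee_pos"])
```

```text
scene lid [([0.588, 0.026, 0.048], 0.68)]
scene scoop [([0.69, -0.352, -0.001], 0.85), ([0.499, -0.408, 0.001], 0.82)]
scene scoop_lip [([0.531, -0.414, 0.001], 0.93), ([0.657, -0.346, -0.001], 0.59), ([0.408, -0.103, 0.002], 0.27)]
scene scoop_grip [([0.756, -0.371, 0.106], 0.7), ([0.428, -0.4, 0.105], 0.69), ([0.493, -0.18, 0.019], 0.57)]
scene dish [([0.292, -0.258, 0.003], 0.85), ([0.509, -0.187, -0.003], 0.7), ([0.494, -0.18, 0.02], 0.19)]
scene whistle [([0.409, -0.102, 0.002], 0.74)]
scene tealight [([0.781, -0.092, -0.006], 0.86), ([0.494, -0.18, 0.022], 0.43)]
scene jar [([0.761, 0.213, 0.003], 0.98)]
scene biscuit0 [([0.537, -0.2, 0.024], 0.6), ([0.516, -0.175, 0.009], 0.55), ([0.494, -0.179, 0.02], 0.55), ([0.544, -0.177, 0.005], 0.45), ([0.494, -0.208, 0.021], 0.39)]
(array([0.5852, 0.0228, 8.076 ]), np.float64(0.035))
top lid [([0.587, 0.016, 0.049], 0.97), ([0.542, -0.176, 0.003], 0.56)]
top scoop [([0.502, -0.415, 0.004], 0.96), ([0.689, -0.353, 0.002], 0.94)]
top scoop_lip [([0.536, -0.414, 0.001], 0.97), ([0.656, -0.343, -0.001], 0.68)]
top scoop_grip [([0.427, -0.404, 0.111], 0.57), ([0.753, -0.371, 0.106], 0.57)]
top dish [([0.293, -0.26, -0.001], 0.57), ([0.509, -0.194, 0.002], 0.56)]
top whistle [([0.783, -0.087, -0.004], 0.45), ([0.41, -0.098, -0.001], 0.42)]
top tealight [([0.783, -0.086, 0.0], 0.84)]
top jar [([0.764, 0.209, -0.001], 0.79)]
top biscuit0 [([0.54, -0.178, 0.0], 0.53), ([0.518, -0.174, 0.007], 0.52), ([0.493, -0.18, 0.023], 0.51), ([0.491, -0.213, 0.022], 0.47), ([0.538, -0.202, 0.023], 0.38)]
(array([0.5848, 0.0215, 8.3175]), np.float64(0.042))
61.375 [0.50174088 0.25145695 0.40650955]
```

View pics/s36z.png

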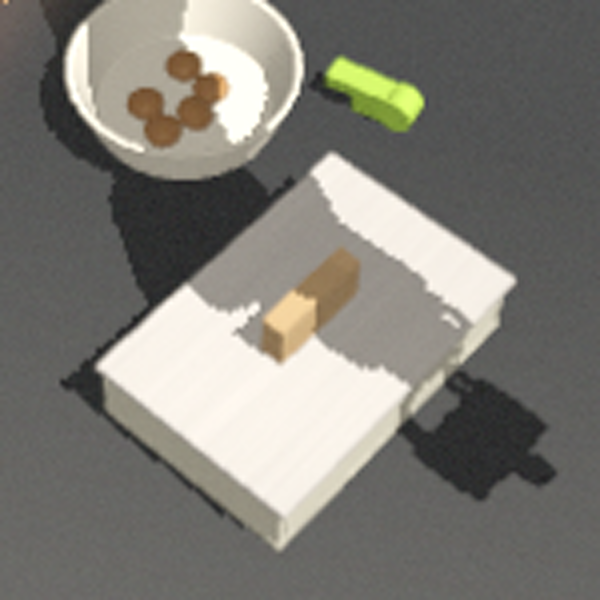

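View pics/scene36.png

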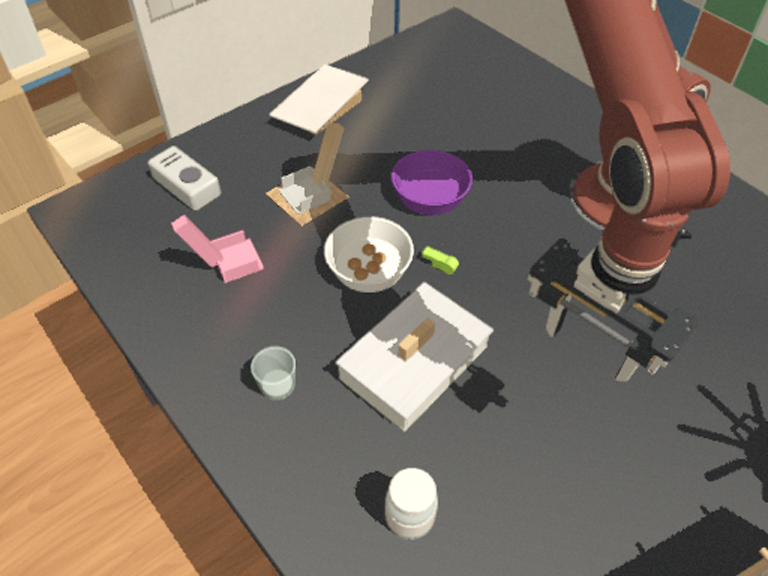

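View pics/top36.png

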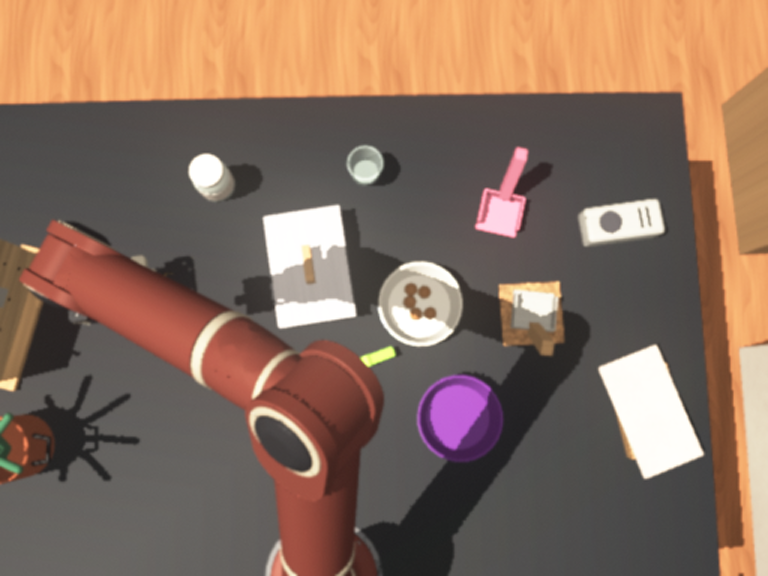

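The lid is flush on the tin at (415,350), and five biscuits lie in the dish at (369,252). The scoop stands on its mat and the bystanders have not moved. I'm handing in.

Run:
```python
from workcell import workorder
print(workorder.job_done())
```

```text
the job is handed in; nothing more can be done
None
```

I handed the job in at about 61 s. All five biscuits that were in the tin are in the ceramic dish, the scoop is back on its mat, and the lid is on the tin.

- **Lid:** I lifted it off first and laid it on the ledge to the left of the tin. It was later knocked about 5 cm aside, so I found it again before picking it up.
- **Biscuits:** I moved them with the scoop in two trips, four and then one, and the gripper never touched them. On the first push the scoop jammed for a moment against one biscuit. The highest force I read was about 28 N upward (about 20 N along the push), and it cleared.
- **Joints:** Two of the arm's joints reached the ends of their ranges while scooping and carrying. No reading was beyond a limit.
- **Last checks:**
  - Both cameras show five biscuits in the upright dish, and the picture taken with the lid off showed the tin empty.
  - The lid lies flush: it made contact at its original height and is within about 2 mm of the tin's centre.
  - The scoop stands level on its mat, and the whistle, tealight and jar read within a few millimetres of where they started.
  - The robot is clear of everything.

No final check failed. The two cameras disagreed on the lid's sideways position by up to 10 mm in the network readings and about 1 mm in my outline fit, so I relied on the fit and the picture.

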